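# Wind break and gas valve for the terrace burner

## Task

Get the terrace burner ready on this windy day. First shut the gas valve fully; then, with the gas off, stand every clay tile that is there on its short end in a row on the yellow strip, broad faces towards the burner, each wholly on the strip and with at least a finger's width (15 mm) of air between neighbours; only when all of them stand, open the gas valve half way (45 degrees). Leave the grill press, pepper grinder and tongs alone, and if a tile falls or gets shifted off its place, put it right before you finish.

Things in the scene. Friction and masses are not known exactly. Their poses are not given: they have to be found in the camera images.
- tile1: Terracotta-coloured fired-clay tile, 100 x 60 x 25 mm, about 0.3 kg, one of up to five alike (None if absent). Origin at its centre; x along the 100 mm length, y along the 60 mm width, z through the 25 mm thickness. At first it lies flat on the ledge.
- tile2: Terracotta-coloured fired-clay tile, 100 x 60 x 25 mm, about 0.3 kg, one of up to five alike (None if absent). Origin at its centre; x along the 100 mm length, y along the 60 mm width, z through the 25 mm thickness. At first it lies flat on the ledge.
- tile3: Terracotta-coloured fired-clay tile, 100 x 60 x 25 mm, about 0.3 kg, one of up to five alike (None if absent). Origin at its centre; x along the 100 mm length, y along the 60 mm width, z through the 25 mm thickness. At first it lies flat on the ledge.
- tile4: Terracotta-coloured fired-clay tile, 100 x 60 x 25 mm, about 0.3 kg, one of up to five alike (None if absent). Origin at its centre; x along the 100 mm length, y along the 60 mm width, z through the 25 mm thickness. At first it lies flat on the ledge.
- tile5: Terracotta-coloured fired-clay tile, 100 x 60 x 25 mm, about 0.3 kg, one of up to five alike (None if absent). Origin at its centre; x along the 100 mm length, y along the 60 mm width, z through the 25 mm thickness. At first it lies flat on the ledge.
- strip: Yellow strip painted on the ledge, 80 x 560 mm, without height. Origin at its centre at ledge level (z = 0); y along its length, x across it away from the robot towards the burner, z up. The tiles are to stand on it.
- valve (a joint): Angle of the gas ball valve's red lever about the vertical axis, rad: 0 = shut (stop), 1.571 = fully open (stop), 0.785 = half open. Growing angle turns the lever clockwise seen from above. Shut, the lever lies square across the copper pipe; fully open it lies along it. It stays where it is left, and turns with about 0.12 N m.
- valve_axis (a point): Point on the vertical turning axis of the valve lever, at mid height of the lever bar (71 mm above the ledge). Its axes are the fixed valve body's: the copper pipe (22 mm thick, centre 28 mm above the ledge, 120 mm either way) runs along x; the shut lever points along -y, the fully open lever along -x.
- valve_grip (a point): Point to take the red lever, on the bar's centre line 80 mm from the turning axis, at its mid height. The bar is 12 mm wide and 22 mm high (60 to 82 mm above the ledge), reaches from the axis to 110 mm, and is free beneath there. y of this frame runs along the bar back to the axis.
- press: Bystander: cast aluminium grill press, plate 110 x 170 x 14 mm with a dark bow handle 63 mm high. Origin under its centre.
- grinder: Bystander: glass pepper grinder with steel top, 56 mm across, 157 mm high. Origin under its centre.
- tongs: Bystander: stainless steel tongs, about 280 mm long, lying flat on the ledge. Origin under their middle.
Mind the look-alikes: they are no part of the job. Leave any green or turquoise look-alike of the tile3 alone.

How it is judged:
On the way, in this order (a step that is already met when the one before it is completed fails the run):
1. the gas valve is shut (value of joint valve below 0.1 rad), for 0.2 s.
2. every tile present stands on end on the yellow strip, spaced, with the valve still shut (angle between the x axis of each of tile1, tile2, tile3, tile4, tile5 and the z axis of strip, either way round below 0.1 rad and angle between the z axis of each of tile1, tile2, tile3, tile4, tile5 and the x axis of strip, either way round below 0.25 rad and height (world z) of tile1 between 0.042 and 0.056 m and x of tile1 in the frame of strip between -0.032 and 0.032 m and y of tile1 in the frame of strip between -0.258 and 0.258 m and linear speed of each of tile1, tile2, tile3, tile4, tile5 below 0.03 m/s and height (world z) of tile2 between 0.042 and 0.056 m and x of tile2 in the frame of strip between -0.032 and 0.032 m and y of tile2 in the frame of strip between -0.258 and 0.258 m and height (world z) of tile3 between 0.042 and 0.056 m and x of tile3 in the frame of strip between -0.032 and 0.032 m and y of tile3 in the frame of strip between -0.258 and 0.258 m and height (world z) of tile4 between 0.042 and 0.056 m and x of tile4 in the frame of strip between -0.032 and 0.032 m and y of tile4 in the frame of strip between -0.258 and 0.258 m and height (world z) of tile5 between 0.042 and 0.056 m and x of tile5 in the frame of strip between -0.032 and 0.032 m and y of tile5 in the frame of strip between -0.258 and 0.258 m and horizontal distance between tile1 and tile2 above 0.068 m and horizontal distance between each of tile1, tile2 and tile3 above 0.068 m and horizontal distance between each of tile1, tile2, tile3 and tile4 above 0.068 m and horizontal distance between each of tile1, tile2, tile3, tile4 and tile5 above 0.068 m and value of joint valve below 0.15 rad), for 0.3 s.
3. the gas valve is half open (value of joint valve between 0.665 and 0.905 rad), for 0.2 s.
At the end, for the whole second after the job is handed in: Each tile present stands at rest on its short end (within 0.1 rad), its centre within 32 mm of the strip's centre line and 258 mm of its middle, broad faces square to the strip's x within 0.25 rad, centres 68 mm or more apart; valve at rest at 0.785 rad within 0.12 (all of step 3 and angle between the x axis of each of tile1, tile2, tile3, tile4, tile5 and the z axis of strip, either way round below 0.1 rad and angle between the z axis of each of tile1, tile2, tile3, tile4, tile5 and the x axis of strip, either way round below 0.25 rad and height (world z) of tile1 between 0.042 and 0.056 m and x of tile1 in the frame of strip between -0.032 and 0.032 m and y of tile1 in the frame of strip between -0.258 and 0.258 m and linear speed of each of tile1, tile2, tile3, tile4, tile5 below 0.03 m/s and height (world z) of tile2 between 0.042 and 0.056 m and x of tile2 in the frame of strip between -0.032 and 0.032 m and y of tile2 in the frame of strip between -0.258 and 0.258 m and height (world z) of tile3 between 0.042 and 0.056 m and x of tile3 in the frame of strip between -0.032 and 0.032 m and y of tile3 in the frame of strip between -0.258 and 0.258 m and height (world z) of tile4 between 0.042 and 0.056 m and x of tile4 in the frame of strip between -0.032 and 0.032 m and y of tile4 in the frame of strip between -0.258 and 0.258 m and height (world z) of tile5 between 0.042 and 0.056 m and x of tile5 in the frame of strip between -0.032 and 0.032 m and y of tile5 in the frame of strip between -0.258 and 0.258 m and horizontal distance between tile1 and tile2 above 0.068 m and horizontal distance between each of tile1, tile2 and tile3 above 0.068 m and horizontal distance between each of tile1, tile2, tile3 and tile4 above 0.068 m and horizontal distance between each of tile1, tile2, tile3, tile4 and tile5 above 0.068 m and velocity of joint valve between -0.05 and 0.05 rad/s); the robot touches nothing.
It fails at once if the grill press is shifted more than 40 mm (distance of press from where it was at the start of the episode above 0.04 m).
It fails at once if the pepper grinder is shifted more than 40 mm (distance of grinder from where it was at the start of the episode above 0.04 m).
It fails at once if the tongs is shifted more than 40 mm (distance of tongs from where it was at the start of the episode above 0.04 m).
It fails at once if the pepper grinder is knocked over (angle between grinder's own z axis and vertical above 0.5 rad).
Of tile1, tile2, tile3, tile4, tile5 only 3 to 5 are there at a start; the rules pass over those that are not, and their reading is None.
At some moment in a run one of tile1, tile2, tile3, tile4, tile5 may be knocked a few centimetres aside while the robot is not near it.
Once in a run the grip may slacken for a moment while it holds something.
It also fails if it takes over 210 s, if anything falls off the work surface, if the arm or the gripper's body presses on something with over 40 N, if the wrist force passes 120 N, or if a joint passes its speed limit or range.

## Robot

A 7-joint arm with a two-finger parallel gripper is mounted at the origin on the work surface. World frame = base frame: x ahead of the robot, y to its left, z up, the work surface at z = 0. Lengths are in m, angles in rad, forces in N, time in s.
With the tool pointing down it reaches from about 0.425 to 1.025 m from the base axis. Payload 9.4 kg.
Tool frame: the origin (TCP) lies midway between the tips of the shut fingers; the grasp point (between the pads) lies 19 mm behind it (arm.grip_depth is the distance from the TCP to the grasp point, in m); z points along the fingers, y is the line along which they close (so a half turn about z gives the same grasp; the last joint's range is limited). The gripper opens to 85 mm and grips with 20 to 120 N. Pads are 22 mm wide; open, the fingers measure 114 mm over their backs; the gripper's body (76 mm by 85 mm) begins 54 mm behind the grasp point. The pads swing forward as they close: fully open they stand 13 mm farther back than shut.
Start: joints at [1.057, 0.599, -0.003, 1.599, 0.002, 0.943, -0.08], TCP at [0.307, -0.657, 0.231] pointing down, gripper open.
Joint ranges: [-2.57, 2.57], [-0.35, 1.97], [-1.29, 1.29], [0.11, 2.56], [-1.05, 4.19], [0.11, 1.86], [-2.63, 2.63]. Speed limits (rad/s): [2.22, 2.22, 3.01, 3.01, 3.14, 3.14, 3.14].

## Interface

Orientations are given as a unit quaternion [w, x, y, z].
In Python, from bench import arm gives the robot as it stands.
- The arm moves only by the tool drive_tool, never from a script. Its arguments are lists of equal length, an entry for each row: "grip": the closure, from 0 (fully open) to 1 (shut); "dp": the shift along the tool's x, y, z in m, a list of three; "roll": the turn about the tool's z in degrees. A call has 1 to 8 rows; each row shifts and turns the commanded pose from where the row before left it, along the tool's axes as they then stand; what a row does not reach is not made up. A row lasts 1/8 s, in which the tool goes at most 62.5 mm and 10.7 degrees, less where a joint would pass 70% of its speed; a pose out of reach is approached as far as the arm can. A call with a gripper value outside its range is refused whole. The fingers move at their own pace and stop on an object; the grip force is fixed at half the most. Time passes only in rows, so rows that do not move let the fingers close. It gives the time, the measured TCP pose, the force, the opening and the grip force at its end, in the units of the state.
- arm.observe(): the state, without advancing time (a new reading comes with each control period).
- arm.capture(name): name is "scene" or "top" or "wrist"; returns a dict with "image" (400x640x3 uint8, blue, green, red), "vertical_fov" (degrees; the focal length in pixels is half the picture's height over the tangent of half this angle, whatever the lens; pixels are square), "cx", "cy" (the principal point, pixels), "pose" (4x4, takes a point from camera to world coordinates). Camera axes: x right, y up, looking along -z (the intrinsics and any distortion apply to the point x, -y, -z); pixel columns grow to the right and rows downward; lengths in m; the calibration is good to about 2 mm. A picture is of the moment at which its call begins. There is no depth.
- arm.sign_off(): hands the job in; it is judged then, once.
The state is a dict: "time": time; "joint_pos": joint angles; "qd": joint speeds; "effort": joint torques, N m; "ee_pos": TCP position; "tool_rot": TCP orientation; "contact_force": force on the tool from outside, world axes, zero at the start; "moment": the same for the moment, N m; "finger_gap": opening from 0.0 (shut) to 1.0 (fully open); "finger_force": force on a finger pad.
Only numpy, scipy, OpenCV 4.12 (cv2) and the standard library are available. Lean on these libraries where they do the work, as an engineer would, in place of code of your own. Each camera call takes 0.05 s, during which the arm holds its last target. There are 200 camera calls.

## Working session

There is one attempt and no reset: what is moved stays moved. The work goes in short steps, Python scripts to look and compute and a tool call to move; the robot and the scene stay as the last step left them, time stands still between calls to the robot, and variables do not carry over. Pictures are saved under pics/ and viewed, at most 14 in all, crops included, and the job is handed in when it is done.

Besides the shell and the picture viewer there is one more tool, called after ">>>" by a JSON object that holds its "name" and its "arguments". drive_tool: Moves the arm, as the interface text tells. Its arguments: {"type":"object","properties":{"grip":{"type":"array","items":{"type":"number"}},"dp":{"type":"array","items":{"type":"array","items":{"type":"number"}}},"roll":{"type":"array","items":{"type":"number"}}},"required":["grip","dp","roll"]}

```bash
ls; mkdir -p pics
cat > h.py <<'E'
import numpy as np, cv2
from bench import arm
def cap(n,f=None):
    c=arm.capture(n)
    if f: cv2.imwrite('pics/'+f+'.png',c['image'])
    return c
def ray(c,u,v):
    f=200/np.tan(np.radians(c['vertical_fov'])/2)
    d=c['pose'][:3,:3]@np.array([(u-c['cx'])/f,-(v-c['cy'])/f,-1.0])
    return c['pose'][:3,3],d/np.linalg.norm(d)
def onz(c,u,v,z):
    o,d=ray(c,u,v); return o+d*(z-o[2])/d[2]
def proj(c,p):
    f=200/np.tan(np.radians(c['vertical_fov'])/2)
    q=c['pose'][:3,:3].T@(np.asarray(p)-c['pose'][:3,3]); return c['cx']+f*q[0]/-q[2], c['cy']-f*q[1]/-q[2]
def tri(c1,p1,c2,p2):
    o1,d1=ray(c1,*p1);o2,d2=ray(c2,*p2)
    t=np.linalg.lstsq(np.c_[d1,-d2],o2-o1,rcond=None)[0]
    a=o1+d1*t[0];b=o2+d2*t[1]; return (a+b)/2,np.linalg.norm(a-b)
E
python3 - <<'E'
from h import *
for n in('scene','top','wrist'):
    c=cap(n,n+'0'); print(n,{k:(np.round(v,3).tolist() if k=='pose' else v) for k,v in c.items() if k!='image'})
print(arm.observe())
print([a for a in dir(arm) if a[0]!='_'], arm.grip_depth)
E
```

```text
pics
scene {'vertical_fov': 55.99266941762409, 'cx': 320.3299417238339, 'cy': 206.50533794145082, 'pose': [[-0.55, -0.721, 0.421, 1.132], [0.835, -0.472, 0.281, 0.381], [-0.004, 0.507, 0.862, 1.262], [0.0, 0.0, 0.0, 1.0]]}
top {'vertical_fov': 54.5905771528683, 'cx': 318.482118856218, 'cy': 198.86417285887293, 'pose': [[0.023, 0.996, -0.081, 0.442], [-1.0, 0.024, 0.005, -0.005], [0.007, 0.081, 0.997, 1.374], [0.0, 0.0, 0.0, 1.0]]}
wrist {'vertical_fov': 63.059053309855024, 'cx': 318.9449073664708, 'cy': 195.1884984537725, 'pose': [[0.424, 0.871, 0.249, 0.369], [-0.906, 0.408, 0.113, -0.628], [-0.003, -0.273, 0.962, 0.374], [0.0, 0.0, 0.0, 1.0]]}
{'time': 0.15, 'joint_pos': array([ 1.05733953,  0.59993403, -0.00253173,  1.59997131,  0.00180139,
        0.94288659, -0.0798025 ]), 'qd': array([ 0.00184096, -0.00417469, -0.00249708, -0.00179656, -0.00065384,
       -0.0014942 , -0.00064873]), 'effort': array([ 2.89112795e-03, -7.76995969e+01,  1.56644594e+00, -2.58236378e+01,
        1.24009393e-02,  6.79472738e-03, -3.50455673e-05]), 'ee_pos': array([ 0.30650852, -0.65661947,  0.2306118 ]), 'tool_rot': array([-5.68120748e-04,  9.76244773e-01,  2.16669760e-01, -1.88817327e-04]), 'contact_force': array([-0.25702555,  0.34025778,  0.00138057]), 'moment': array([ 0.04335884,  0.0558915 , -0.00521422]), 'finger_force': 0.0, 'finger_gap': 1.0009214379412632}
['Unreachable', 'capture', 'grip_depth', 'observe', 'sign_off'] 0.0187
```

View pics/scene0.png

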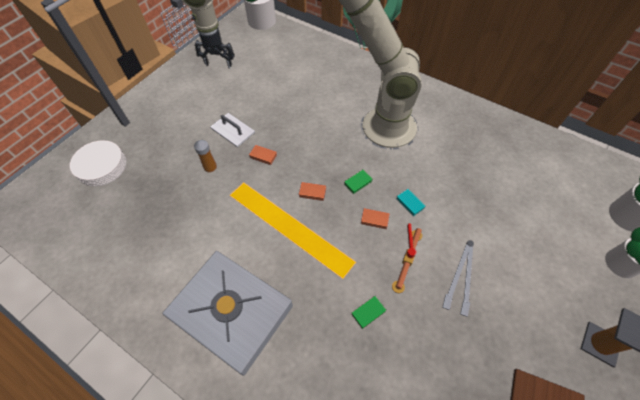

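View pics/top0.png

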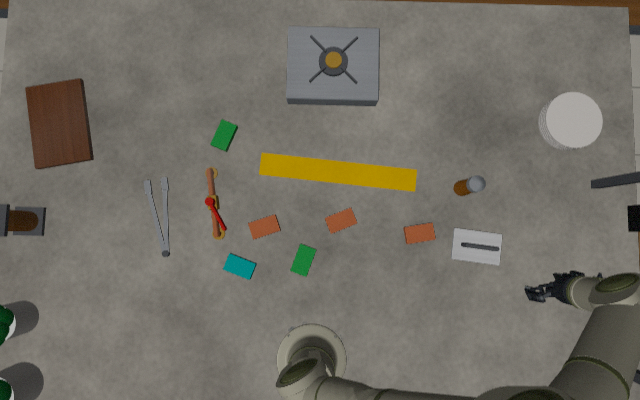

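The scene shows three terracotta tiles (top view: (264,227), (341,220), (420,233)). The valve axis is at (210,202), with its lever pointing down and to the right. The strip runs from (260,165) to (417,180). The green and turquoise tiles are decoys.

```bash
cat >> h.py <<'E'
def blobs(c,lo,hi,amin=60):
    m=cv2.inRange(cv2.cvtColor(c['image'],cv2.COLOR_BGR2HSV),np.array(lo),np.array(hi))
    k=cv2.findContours(m,cv2.RETR_EXTERNAL,cv2.CHAIN_APPROX_NONE)[0]
    return sorted([x for x in k if cv2.contourArea(x)>amin],key=cv2.contourArea,reverse=True)
TILE=((4,120,120),(12,220,255)); YEL=((18,180,150),(30,255,255)); RED=((0,225,120),(3,255,255))
def rectz(c,k,z):
    P=np.array([onz(c,*p[0],z)[:2] for p in k],np.float32)
    (x,y),(w,h),a=cv2.minAreaRect(P)
    if w<h: w,h,a=h,w,a+90
    return np.array([x,y]),w,h,(a+90)%180-90
def cen(k):
    m=cv2.moments(k); return m['m10']/m['m00'],m['m01']/m['m00']
E
python3 - <<'E'
from h import *
t=cap('top');s=cap('scene')
for p in [(264,227),(222,227),(213,180),(330,170)]:
    print(p,cv2.cvtColor(t['image'],cv2.COLOR_BGR2HSV)[p[1],p[0]])
for p in [(312,190),(410,235),(404,275),(290,230)]:
    print(p,cv2.cvtColor(s['image'],cv2.COLOR_BGR2HSV)[p[1],p[0]])
for n,col,z in(('tile',TILE,.025),('yel',YEL,0),('red',RED,.082)):
    for cn,c in(('top',t),('scene',s)):
        for k in blobs(c,*col,40 if n=='red' else 100):
            r=rectz(c,k,z); print(n,cn,np.round(cen(k),1),cv2.contourArea(k),np.round(r[0],4),*np.round(r[1:],4))
E
```

```text
(264, 227) [ 10 169 152]
(222, 227) [  1 212 156]
(213, 180) [ 11 109  75]
(330, 170) [ 24 255 177]
(312, 190) [  8 160 198]
(410, 235) [  2 216 184]
(404, 275) [  9 149 185]
(290, 230) [ 23 244 227]
tile top [419.6 232.8] 440.0 [ 0.442  -0.3666] 0.0992 0.0584 -79.3291
tile top [340.5 220.2] 437.0 [ 0.4797 -0.091 ] 0.099 0.0586 -66.9818
tile top [263.7 226.4] 432.0 [0.4514 0.1756] 0.0982 0.0572 -70.2396
tile scene [15.7 44.6] 325.0 [ 0.5761 -1.8606] 0.1922 0.0849 0.102
tile scene [374.9 217.3] 316.0 [0.4542 0.1745] 0.0957 0.0586 -69.7062
tile scene [312.2 190. ] 286.5 [ 0.482  -0.0902] 0.0977 0.0602 -66.9779
tile scene [ 17.1 106.4] 277.5 [ 0.8388 -1.4635] 0.1521 0.0595 -0.7604
tile scene [24.7 86.3] 271.0 [ 0.7379 -1.5499] 0.1625 0.0621 0.4502
tile scene [263.  153.6] 249.0 [ 0.4442 -0.3627] 0.1042 0.0593 -79.9084
tile scene [ 25.8 141.7] 211.0 [ 0.945  -1.2486] 0.1302 0.0439 0.0879
tile scene [ 32.8 123.1] 211.0 [ 0.8623 -1.3154] 0.1374 0.0467 -0.5186
tile scene [ 40.4 104.5] 206.0 [ 0.7725 -1.3856] 0.1453 0.0491 -0.9966
tile scene [ 11.8 124.6] 197.0 [ 0.9249 -1.386 ] 0.1339 0.0495 -0.6166
tile scene [ 18.5 160. ] 187.0 [ 1.0225 -1.1869] 0.1255 0.037 0.056
tile scene [ 54.4 120.6] 185.0 [ 0.7996 -1.248 ] 0.1342 0.0442 -0.5464
tile scene [43.7 88.1] 161.5 [ 0.6994 -1.4642] 0.1088 0.0585 -0.7339
tile scene [ 47.2 138.5] 159.5 [ 0.8841 -1.1872] 0.1234 0.0367 0.056
tile scene [ 7.4 82.9] 145.5 [ 0.7779 -1.6421] 0.1 0.0674 -1.0648
tile scene [28.8 68.8] 139.5 [ 0.6598 -1.6419] 0.1139 0.0632 0.8339
tile scene [  8.1 141.1] 138.0 [ 0.9915 -1.3157] 0.092 0.0473 -0.7202
tile scene [12.5 64. ] 120.0 [ 0.6851 -1.7455] 0.1318 0.0789 -0.297
tile scene [151.9  14. ] 111.0 [ 0.0085 -1.4633] 0.1417 0.0562 -0.6541
yel top [337.7 171.7] 3177.5 [ 0.6534 -0.079 ] 0.5602 0.0782 85.0665
yel scene [293.9 230.2] 2513.5 [ 0.653 -0.08 ] 0.5554 0.0757 85.1075
```

Run:
```python
from h import *
t=cap('top');s=cap('scene')
T=[(np.array(a),np.array(b)) for a,b in [((419.6,232.8),(263.,153.6)),((340.5,220.2),(312.2,190.)),((263.7,226.4),(374.9,217.3)),((337.7,171.7),(293.9,230.2))]]
for a,b in T: 
    p,e=tri(t,a,s,b); print(np.round(p,4),round(e,4))
for n,c,roi in(('top',t,(180,140,260,270)),('scene',s,(380,200,440,300))):
    h=cv2.cvtColor(c['image'],cv2.COLOR_BGR2HSV)
    m=cv2.inRange(h,np.array((0,180,90)),np.array((4,255,255)))|cv2.inRange(h,np.array((176,180,90)),np.array((180,255,255)))
    M=np.zeros_like(m);M[roi[1]:roi[3],roi[0]:roi[2]]=m[roi[1]:roi[3],roi[0]:roi[2]]
    k=max(cv2.findContours(M,0,1)[0],key=cv2.contourArea)
    r=rectz(c,k,.082);print(n,cv2.contourArea(k),np.round(cen(k),1),r)
    hull=[(tuple(p[0]),np.round(onz(c,*p[0],.082)[:2],3).tolist()) for p in cv2.approxPolyDP(k,2,True)];print(hull)
a=cv2.resize(t['image'][140:270,180:280],None,fx=4,fy=4);b=cv2.resize(s['image'][200:330,360:460],None,fx=4,fy=4)
cv2.imwrite('pics/valve.png',np.hstack([a,b]))
```

```text
[ 0.4414 -0.3674  0.0182] 0.0024
[ 0.4796 -0.0915  0.0203] 0.0006
[0.452  0.1749 0.0212] 0.0016
[ 0.6518 -0.0723 -0.0211] 0.0185
top 96.5 [213.6 210.2] (array([0.48867977, 0.33304107]), 0.12094853073358536, 0.025170691311359406, 25.71073341369629)
[((np.int32(206), np.int32(198)), [0.541, 0.363]), ((np.int32(206), np.int32(204)), [0.521, 0.362]), ((np.int32(210), np.int32(205)), [0.518, 0.349]), ((np.int32(217), np.int32(220)), [0.469, 0.323]), ((np.int32(225), np.int32(229)), [0.44, 0.295]), ((np.int32(212), np.int32(206)), [0.515, 0.342]), ((np.int32(212), np.int32(199)), [0.538, 0.343])]
scene 77.5 [410.6 244.4] (array([0.49494338, 0.33170381]), 0.12198164314031601, 0.020268790423870087, 26.612350463867188)
[((np.int32(409), np.int32(224)), [0.443, 0.298]), ((np.int32(408), np.int32(253)), [0.545, 0.346]), ((np.int32(412), np.int32(256)), [0.548, 0.362]), ((np.int32(414), np.int32(250)), [0.524, 0.358])]
```

View pics/valve.png

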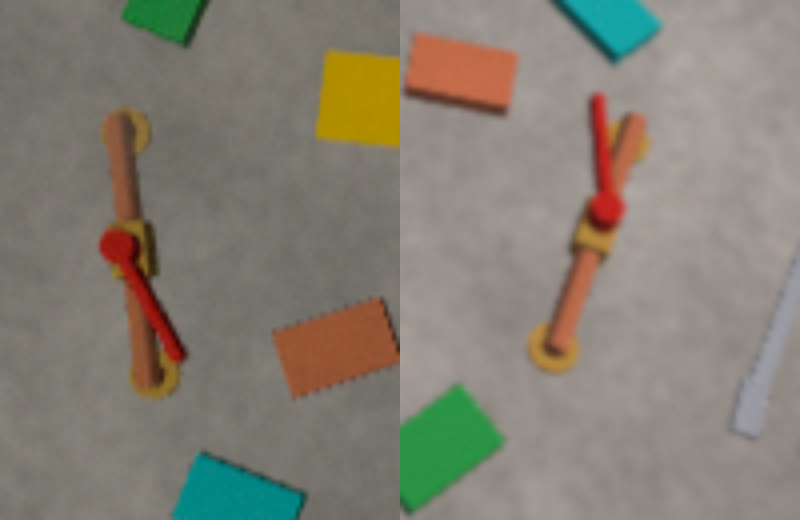

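```bash
cat >> h.py <<'E'
def yaw():
    w,x,y,z=arm.observe()['tool_rot']; return np.degrees(2*np.arctan2(y,x))
def plan(p,psi,n,start=None):
    """rows in tool axes from measured pose to world p, tool-x yaw psi(deg)"""
    s=arm.observe(); p0=np.array(s['ee_pos']);y0=yaw()
    if start: p0,y0=np.array(start[0]),start[1]
    d=(psi-y0+180)%360-180 ; D=(np.array(p)-p0)/n
    dp=[]
    for i in range(n):
        a=np.radians(y0+d*i/n); X=np.array([np.cos(a),np.sin(a),0]);Y=np.array([np.sin(a),-np.cos(a),0])
        dp.append([round(float(v),4) for v in (D@X,D@Y,-D[2])])
    print('dp',dp,'roll/row',round(-d/n,2))
E
python3 - <<'E'
from h import *
t=cap('top');s=cap('scene')
A,e=tri(t,(209.6,201.3),s,(411.2,252.5));B,e2=tri(t,(225,229),s,(409.2,224))
print('axis',A,e,'tip',B,e2)
A2=onz(t,209.6,201.3,.09);B2=onz(t,225,229,.082);print(A2,B2)
P=onz(t,210,170,.039)-onz(t,217,235,.039);print('pipe',P,np.degrees(np.arctan2(P[1],P[0])))
P=onz(s,(633-400)/4+360,117/4+200,.039)-onz(s,(560-400)/4+360,350/4+200,.039);print('pipe scene',P,np.degrees(np.arctan2(-P[1],-P[0])))
for a,b in((A,B),(A2,B2)): d=b-a;print('lever',np.degrees(np.arctan2(d[1],d[0]))%360,np.hypot(*d[:2]))
print(yaw()); plan((0.6,-.1,.2),25,12);
E
```

```text
axis [0.5314655  0.35372296 0.07007684] 0.0004886097944898523 tip [0.43927628 0.29786693 0.07484912] 0.0016076074642874523
[0.52999301 0.34846069 0.09      ] [0.43965255 0.29546629 0.082     ]
pipe [0.22387248 0.03417276 0.        ] 8.6788577439443
pipe scene [-0.23151878 -0.04490006  0.        ] 10.97552228374614
lever 211.21102723630077 0.10779030865857732
lever 210.3962109351106 0.10473683763644366
25.02742256060458
dp [[0.0418, -0.0317, 0.0026], [0.0418, -0.0317, 0.0026], [0.0418, -0.0317, 0.0026], [0.0418, -0.0317, 0.0026], [0.0418, -0.0317, 0.0026], [0.0418, -0.0317, 0.0026], [0.0418, -0.0317, 0.0026], [0.0418, -0.0317, 0.0026], [0.0418, -0.0317, 0.0026], [0.0418, -0.0317, 0.0026], [0.0418, -0.0317, 0.0026], [0.0418, -0.0317, 0.0026]] roll/row 0.0
```

>>> {"name": "drive_tool", "arguments": {"grip": [0,0,0,0,0,0,0,0], "dp": [[0.042,-0.032,0],[0.042,-0.032,0],[0.042,-0.032,0],[0.042,-0.032,0],[0.042,-0.032,0],[0.042,-0.032,0],[0.042,-0.032,0],[0.042,-0.032,0]], "roll": [0,0,0,0,0,0,0,0]}}

```text
time: 1.45
ee_pos: [0.5036, -0.2813, 0.2315]
tool_rot: [0.0, 0.976, 0.217, 0.0]
contact_force: [0.8, -0.1, -0.2]
finger_gap: 0.998
finger_force: 0.0
```

>>> {"name": "drive_tool", "arguments": {"grip": [0,0,0,0,0,0,0,0], "dp": [[0.042,-0.032,0],[0.042,-0.032,0],[0.042,-0.032,0],[0.042,-0.032,0],[0.01,-0.054,0],[0.01,-0.054,0],[0.01,-0.054,0],[0.01,-0.054,0]], "roll": [0,0,0,0,0,0,0,0]}}

```text
time: 2.45
ee_pos: [0.5453, 0.1185, 0.2315]
tool_rot: [-0.0, 0.976, 0.217, 0.0]
contact_force: [1.7, -0.1, 0.3]
finger_gap: 1.0
finger_force: 0.0
```

Run:
```python
from h import *
print(arm.observe()['ee_pos'],yaw()); plan((0.463,.310,.15),31,6)
```

```text
[0.54534819 0.11852966 0.23151508] 25.019607153854917
dp [[0.0011, -0.0347, 0.0136], [0.0017, -0.0347, 0.0136], [0.0023, -0.0347, 0.0136], [0.0029, -0.0346, 0.0136], [0.0035, -0.0346, 0.0136], [0.0041, -0.0345, 0.0136]] roll/row -1.0
```

>>> {"name": "drive_tool", "arguments": {"grip": [0,0,0,0,0,0,0,0], "dp": [[0.001,-0.035,0.014],[0.002,-0.035,0.014],[0.002,-0.035,0.014],[0.003,-0.035,0.014],[0.003,-0.034,0.014],[0.004,-0.034,0.012],[0,0,0],[0,0,0]], "roll": [-1,-1,-1,-1,-1,-1,0,0]}}

```text
time: 3.45
ee_pos: [0.4633, 0.3078, 0.1494]
tool_rot: [0.0, 0.964, 0.267, 0.0]
contact_force: [-0.6, -0.1, -0.1]
finger_gap: 1.0
finger_force: 0.0
```

Run:
```python
from h import *
print(arm.observe()['ee_pos'],yaw())
c=cap('wrist','w1')
print('grip expected px',proj(c,(0.463,.310,.071)),'axis',proj(c,(.531,.352,.082)))
```

```text
[0.4632604  0.30784641 0.14938485] 31.010664103236337
grip expected px (np.float64(316.00436721147776), np.float64(202.30444081337475)) axis (np.float64(314.0243585152351), np.float64(82.977819182688))
```

View pics/w1.png

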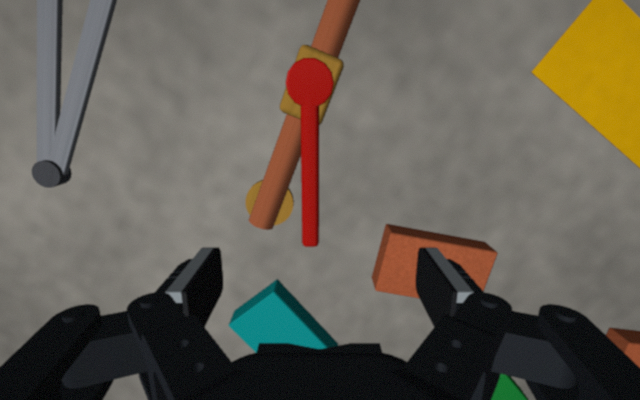

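>>> {"name": "drive_tool", "arguments": {"grip": [0,0,0,0.9,0.9,0.9,0.9,0.9], "dp": [[0,0,0.04],[0,0,0.04],[0,0,0.017],[0,0,0],[0,0,0],[0,0,0],[0,0,0],[0,0,0]], "roll": [0,0,0,0,0,0,0,0]}}

```text
time: 4.5
ee_pos: [0.4623, 0.3102, 0.0533]
tool_rot: [-0.001, 0.963, 0.269, 0.001]
contact_force: [-4.4, 2.6, 8.7]
finger_gap: 0.133
finger_force: 57.6
```

>>> {"name": "drive_tool", "arguments": {"grip": [0.9,0.9,0.9,0.9,0.9,0.9,0.9,0.9], "dp": [[0.001,0.014,0],[0.0012,0.014,0],[0.0012,0.014,0],[0.0012,0.014,0],[0.0012,0.014,0],[0.0012,0.014,0],[0.001,0.014,0],[0,0,0]], "roll": [-10,-10,-10,-10,-10,-10,-10,0]}}

```text
time: 5.5
ee_pos: [0.5432, 0.2751, 0.0532]
tool_rot: [-0.004, 0.635, 0.773, 0.001]
contact_force: [-16.6, 11.8, 11.3]
finger_gap: 0.13
finger_force: 66.3
```

>>> {"name": "drive_tool", "arguments": {"grip": [0.9,0.9], "dp": [[0,0,0],[0,0,0]], "roll": [0,0]}}

```text
time: 5.75
ee_pos: [0.5432, 0.2752, 0.0533]
tool_rot: [-0.003, 0.635, 0.772, 0.001]
contact_force: [-15.0, 11.5, 9.3]
finger_gap: 0.133
finger_force: 65.4
```

>>> {"name": "drive_tool", "arguments": {"grip": [0,0,0,0,0,0,0], "dp": [[0,0,0],[0,0,0],[0,0,0],[0,0,-0.03],[0,0,-0.04],[0,0,-0.03],[0,0,0]], "roll": [0,0,0,0,0,0,0]}}

```text
time: 6.62
ee_pos: [0.5486, 0.2706, 0.1545]
tool_rot: [0.001, 0.636, 0.771, 0.002]
contact_force: [0.8, 0.0, -0.5]
finger_gap: 0.997
finger_force: 0.0
```

Run:
```python
from h import *
print(arm.observe()['ee_pos'],yaw())
c=cap('wrist')
h=cv2.cvtColor(c['image'],cv2.COLOR_BGR2HSV)
m=cv2.inRange(h,np.array((0,180,90)),np.array((4,255,255)))|cv2.inRange(h,np.array((176,180,90)),np.array((180,255,255)))
k=max(cv2.findContours(m,0,1)[0],key=cv2.contourArea)
r=rectz(c,k,.082);print(r)
t=cap('top')
for k in blobs(t,*TILE,200): print(rectz(t,k,.025))
e=np.array([.4525,.175])+.035*np.array([.342,-.94]);print(e)
plan((*e,.12),110,5)
```

```text
[0.54862301 0.27059801 0.15453597] 100.97107523867876
(array([0.53907371, 0.30855432]), 0.12136530131101608, 0.027498759329319, -78.17763710021973)
(array([ 0.44194138, -0.36640224]), 0.09950524568557739, 0.05844712257385254, -79.33034992218018)
(array([ 0.47974172, -0.09104667]), 0.09897615760564804, 0.05860187113285065, -66.98175811767578)
[0.46447 0.1421 ]
dp [[-0.0219, -0.0211, 0.0064], [-0.0212, -0.0218, 0.0064], [-0.0205, -0.0225, 0.0064], [-0.0198, -0.0231, 0.0064], [-0.0191, -0.0237, 0.0064]] roll/row -1.8
```

>>> {"name": "drive_tool", "arguments": {"grip": [0,0,0,0,0,0], "dp": [[-0.022,-0.021,0.006],[-0.021,-0.022,0.006],[-0.02,-0.023,0.007],[-0.02,-0.023,0.007],[-0.019,-0.024,0.007],[0,0,0]], "roll": [-1.8,-1.8,-1.8,-1.8,-1.8,0]}}

```text
time: 7.48
ee_pos: [0.4614, 0.1402, 0.1178]
tool_rot: [-0.001, 0.574, 0.819, -0.002]
contact_force: [-0.5, 0.5, 0.3]
finger_gap: 0.999
finger_force: 0.0
```

Run:
```python
from h import *
print(arm.observe()['ee_pos'],yaw())
c=cap('wrist','w2')
for k in blobs(c,*TILE,500): print(cen(k),rectz(c,k,.02))
plan((.4645,.1421,.003),110,4)
```

```text
[0.46142261 0.1402281  0.11778468] 109.94107342185563
(321.5931018730014, 142.73260240596923) (array([0.45016241, 0.17552756]), 0.10009487718343735, 0.060044340789318085, -69.93942260742188)
dp [[-0.0001, 0.0004, 0.0288], [-0.0001, 0.0004, 0.0288], [-0.0001, 0.0004, 0.0288], [-0.0001, 0.0004, 0.0288]] roll/row -0.01
```

View pics/w2.png

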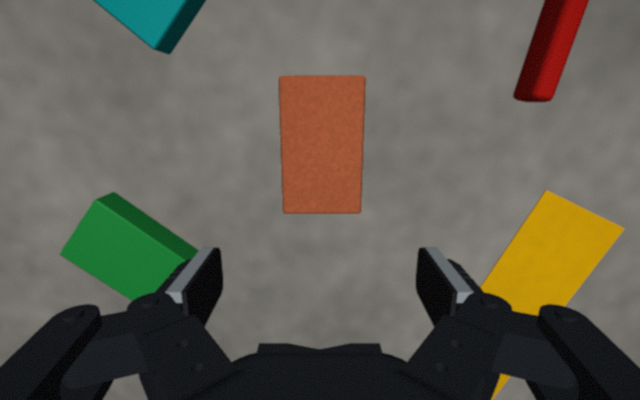

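>>> {"name": "drive_tool", "arguments": {"grip": [0,0,0,0,0], "dp": [[0.003,0,0.04],[0,0,0.04],[0,0,0.02],[0,0,0.012],[0,0,0]], "roll": [0,0,0,0,0]}}

```text
time: 8.15
ee_pos: [0.4625, 0.1468, 0.0061]
tool_rot: [-0.0, 0.573, 0.82, -0.001]
contact_force: [-0.0, 0.1, 0.5]
finger_gap: 1.003
finger_force: 0.0
```

>>> {"name": "drive_tool", "arguments": {"grip": [0.5,0.5,0.5,0.5,0.5,0.5], "dp": [[0,0,0],[0,0,0],[0,0,0],[0,0,0],[0,0,0],[0,0,0]], "roll": [0,0,0,0,0,0]}}

```text
time: 8.9
ee_pos: [0.4628, 0.146, 0.008]
tool_rot: [0.0, 0.573, 0.819, 0.001]
contact_force: [-2.0, 0.1, 6.7]
finger_gap: 0.683
finger_force: 64.9
```

>>> {"name": "drive_tool", "arguments": {"grip": [0.5,0.5,0.5,0.5,0.5,0.5], "dp": [[0,0,-0.01],[0,0,-0.02],[0,0,-0.04],[0,0,-0.04],[0,0,0],[0,0,0]], "roll": [0,0,0,0,0,0]}}

```text
time: 9.65
ee_pos: [0.4625, 0.145, 0.1173]
tool_rot: [0.0, 0.574, 0.819, -0.0]
contact_force: [-0.3, -0.3, -2.7]
finger_gap: 0.687
finger_force: 65.5
```

Run:
```python
from h import *
c=cap('wrist','w3')
for k in blobs(c,*TILE,500): print(cen(k),cv2.boundingRect(k))
```

```text
(317.3588564709057, 179.89838938206634) (235, 64, 162, 241)
```

View pics/w3.png

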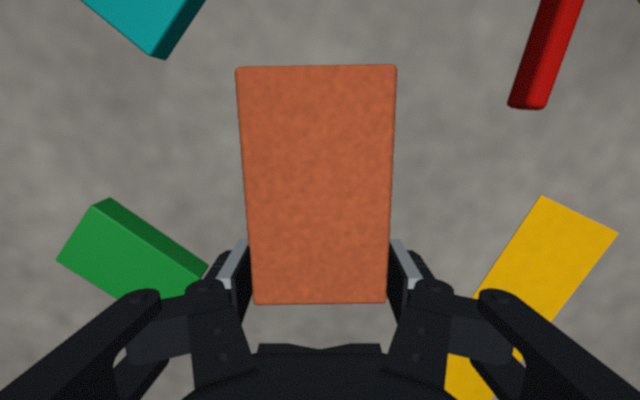

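>>> {"name": "drive_tool", "arguments": {"grip": [0.5,0.5,0.4,0.4], "dp": [[0,0,0.025],[0,0,0.019],[0,0,0],[0,0,0]], "roll": [0,0,0,0]}}

```text
time: 10.2
ee_pos: [0.4623, 0.146, 0.0731]
tool_rot: [-0.0, 0.573, 0.819, -0.0]
contact_force: [-0.0, -0.5, -2.8]
finger_gap: 0.688
finger_force: 65.4
```

>>> {"name": "drive_tool", "arguments": {"grip": [0.35,0.35], "dp": [[0,0,0],[0,0,0]], "roll": [0,0]}}

```text
time: 10.45
ee_pos: [0.4628, 0.1457, 0.0737]
tool_rot: [0.0, 0.574, 0.819, 0.0]
contact_force: [-0.2, 0.6, -1.9]
finger_gap: 0.683
finger_force: 65.4
```

>>> {"name": "drive_tool", "arguments": {"grip": [0.33,0.33], "dp": [[0,0,0],[0,0,0]], "roll": [0,0]}}

```text
time: 10.7
ee_pos: [0.4626, 0.1457, 0.0734]
tool_rot: [0.0, 0.573, 0.819, 0.0]
contact_force: [1.1, 0.4, -2.4]
finger_gap: 0.689
finger_force: 65.4
```

Run:
```python
from h import *
c=cap('wrist')
for k in blobs(c,*TILE,500): print(cen(k),cv2.boundingRect(k))
```

```text
(317.3328754049051, 179.89805549128488) (235, 64, 162, 241)
```

>>> {"name": "drive_tool", "arguments": {"grip": [0.32,0.32], "dp": [[0,0,0],[0,0,0]], "roll": [0,0]}}

```text
time: 11.0
ee_pos: [0.4625, 0.1458, 0.0732]
tool_rot: [-0.0, 0.573, 0.819, -0.0]
contact_force: [0.2, 0.7, -2.3]
finger_gap: 0.683
finger_force: 65.4
```

>>> {"name": "drive_tool", "arguments": {"grip": [0.315,0.315], "dp": [[0,0,0],[0,0,0]], "roll": [0,0]}}

```text
time: 11.25
ee_pos: [0.4625, 0.1458, 0.0732]
tool_rot: [-0.0, 0.573, 0.819, -0.0]
contact_force: [0.8, 0.8, -2.7]
finger_gap: 0.686
finger_force: 53.5
```

>>> {"name": "drive_tool", "arguments": {"grip": [0.31,0.31], "dp": [[0,0,0],[0,0,0]], "roll": [0,0]}}

```text
time: 11.5
ee_pos: [0.4625, 0.1458, 0.0732]
tool_rot: [-0.0, 0.573, 0.819, -0.0]
contact_force: [0.3, 0.3, -2.3]
finger_gap: 0.692
finger_force: 38.5
```

Run:
```python
from h import *
c=cap('wrist')
for k in blobs(c,*TILE,500): print(cen(k),cv2.boundingRect(k))
```

```text
(317.3194444444444, 180.13891288489594) (235, 64, 162, 241)
```

>>> {"name": "drive_tool", "arguments": {"grip": [0.304,0.304], "dp": [[0,0,0],[0,0,0]], "roll": [0,0]}}

```text
time: 11.8
ee_pos: [0.4626, 0.1458, 0.0733]
tool_rot: [0.0, 0.573, 0.819, -0.0]
contact_force: [-0.3, -0.3, -2.5]
finger_gap: 0.695
finger_force: 21.4
```

>>> {"name": "drive_tool", "arguments": {"grip": [0.302,0.302], "dp": [[0,0,0],[0,0,0]], "roll": [0,0]}}

```text
time: 12.05
ee_pos: [0.4626, 0.1458, 0.0733]
tool_rot: [-0.0, 0.573, 0.819, -0.0]
contact_force: [-0.3, 0.5, -1.3]
finger_gap: 0.697
finger_force: 16.1
```

Run:
```python
from h import *
c=cap('wrist')
for k in blobs(c,*TILE,500): print(cen(k),cv2.boundingRect(k))
```

```text
(317.3092944108906, 180.54759850445785) (235, 64, 161, 241)
```

>>> {"name": "drive_tool", "arguments": {"grip": [0.3,0.3,0.3], "dp": [[0,0,0],[0,0,0],[0,0,0]], "roll": [0,0,0]}}

```text
time: 12.48
ee_pos: [0.4625, 0.1458, 0.0732]
tool_rot: [-0.0, 0.573, 0.819, -0.0]
contact_force: [-0.6, -0.2, -2.5]
finger_gap: 0.702
finger_force: 7.1
```

>>> {"name": "drive_tool", "arguments": {"grip": [0.299,0.299,0.299], "dp": [[0,0,0],[0,0,0],[0,0,0]], "roll": [0,0,0]}}

```text
time: 12.85
ee_pos: [0.4626, 0.1456, 0.0733]
tool_rot: [0.0, 0.573, 0.819, -0.0]
contact_force: [0.7, -1.4, 0.2]
finger_gap: 0.704
finger_force: 4.4
```

Run:
```python
from h import *
c=cap('wrist')
for k in blobs(c,*TILE,500): print(cen(k),cv2.boundingRect(k))
```

```text
(318.7765852836232, 228.73019975837946) (249, 148, 141, 153)
```

>>> {"name": "drive_tool", "arguments": {"grip": [0.5,0.5], "dp": [[0,0,0],[0,0,0]], "roll": [0,0]}}

```text
time: 13.15
ee_pos: [0.4627, 0.1454, 0.0736]
tool_rot: [0.0, 0.573, 0.819, -0.0]
contact_force: [0.0, -1.6, 4.4]
finger_gap: 0.681
finger_force: 62.8
```

Run:
```python
from h import *
c=cap('wrist');s=cap('scene')
cv2.imwrite('pics/sw.png',np.hstack([c['image'][:, 60:580],cv2.resize(s['image'][170:270,320:390],(280,400))]))
for k in blobs(c,*TILE,500): print(cen(k),cv2.boundingRect(k))
```

```text
(318.82849830963033, 228.2882882882883) (250, 148, 139, 153)
```

View pics/sw.png

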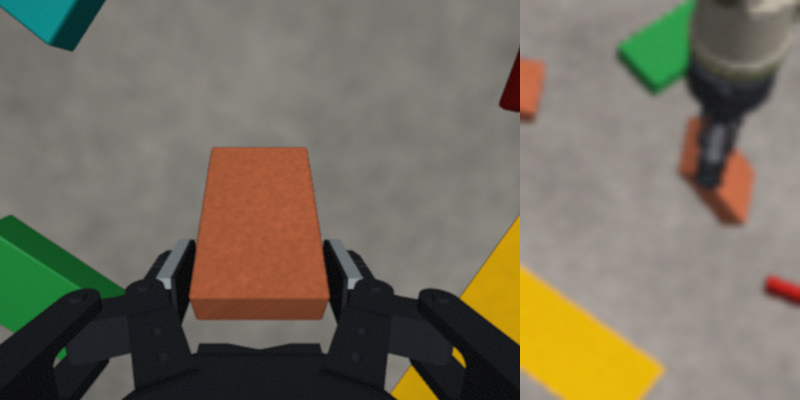

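>>> {"name": "drive_tool", "arguments": {"grip": [0.31,0.299,0.299,0.299,0.299,0.299,0.299,0.299], "dp": [[0,0,0],[0,0,0],[0,0,0],[0,0,-0.005],[0,0,-0.005],[0,0,-0.005],[0,0,-0.005],[0,0,0]], "roll": [0,0,0,0,0,0,0,0]}}

```text
time: 14.25
ee_pos: [0.4628, 0.1458, 0.0937]
tool_rot: [0.0, 0.574, 0.819, 0.0]
contact_force: [0.8, -0.5, -2.3]
finger_gap: 0.699
finger_force: 4.2
```

Run:
```python
from h import *
c=cap('wrist')
for k in blobs(c,*TILE,500): print(cen(k),cv2.boundingRect(k))
```

```text
(318.7665600256693, 229.14916527467133) (249, 149, 141, 152)
```

```bash
cat >> h.py <<'E'
def tilt(save=None):
    """held tile: top-face quad from wrist mask (bright face), depth from 60 mm width"""
    c=cap('wrist',save); k=max(blobs(c,(4,120,100),(12,225,255),500),key=cv2.contourArea)
    m=np.zeros((400,640),np.uint8);cv2.drawContours(m,[k],-1,255,-1)
    x,y,w,h=cv2.boundingRect(k); out=[]
    for r in (y+4,y+h//2):
        xs=np.where(m[r])[0]; a,b=xs[0],xs[-1]+1
        oa,da=ray(c,a,r);ob,db=ray(c,b,r)
        t=.06/np.linalg.norm(da/abs(da@c['pose'][:3,2])-db/abs(db@c['pose'][:3,2]))
        out.append(oa+(da+db)/2*t/abs(((da+db)/2)@c['pose'][:3,2]))
    B,M=out; d=M-B; th=np.degrees(np.arctan2(d[2],np.hypot(*d[:2])))
    print('Bedge',np.round(B,3),'mid',np.round(M,3),'elev',round(th,1),cv2.boundingRect(k)); return c
E
python3 -c "
from h import *
tilt()"
```

```text
Bedge [0.449 0.182 0.034] mid [0.46  0.152 0.088] elev 59.4 (248, 149, 142, 171)
```

>>> {"name": "drive_tool", "arguments": {"grip": [0.299,0.299,0.299,0.299,0.299,0.299,0.299,0.299], "dp": [[0,0,0.01],[0,0,0.011],[0.006,0,0],[0.006,0,-0.001],[0.006,0,-0.001],[0.006,0,0],[0.006,0,0],[0,0,0]], "roll": [0,0,0,0,0,0,0,0]}}

```text
time: 15.35
ee_pos: [0.4521, 0.1745, 0.0743]
tool_rot: [-0.0, 0.573, 0.82, 0.0]
contact_force: [-0.3, 0.7, -2.1]
finger_gap: 0.701
finger_force: 4.2
```

```bash
python3 -c "
from h import *
tilt()"
```

```text
Bedge [0.443 0.2   0.011] mid [0.452 0.176 0.075] elev 67.8 (246, 167, 146, 166)
```

>>> {"name": "drive_tool", "arguments": {"grip": [0.299,0.299,0.299,0.299,0.299,0.299,0.299,0.299], "dp": [[0,0,0.004],[0.006,0,0],[0.006,0,0],[0.006,0,0],[0.006,0,0],[0.006,0,0],[0.006,0,0],[0,0,0]], "roll": [0,0,0,0,0,0,0,0]}}

```text
time: 16.4
ee_pos: [0.4397, 0.2085, 0.0702]
tool_rot: [-0.0, 0.573, 0.82, 0.0]
contact_force: [-0.1, -0.3, -2.6]
finger_gap: 0.703
finger_force: 4.7
```

```bash
python3 -c "
from h import *
tilt()"
```

```text
Bedge [0.438 0.214 0.008] mid [0.442 0.203 0.08 ] elev 80.3 (244, 198, 151, 151)
```

>>> {"name": "drive_tool", "arguments": {"grip": [0.299,0.299,0.299,0.299,0.299,0.299,0.299,0.299], "dp": [[0,0,0.003],[0.006,0,0],[0.006,0,0],[0.006,0,0],[0.006,0,0],[0,0,0.002],[0,0,0.002],[0,0,0]], "roll": [0,0,0,0,0,0,0,0]}}

```text
time: 17.45
ee_pos: [0.4315, 0.2313, 0.0636]
tool_rot: [-0.0, 0.573, 0.82, 0.001]
contact_force: [-2.8, 1.4, 5.5]
finger_gap: 0.702
finger_force: 6.7
```

```bash
python3 -c "
from h import *
tilt('up')"
```

```text
Bedge [0.431 0.234 0.005] mid [0.434 0.226 0.079] elev 83.1 (240, 204, 158, 150)
```

View pics/up.png

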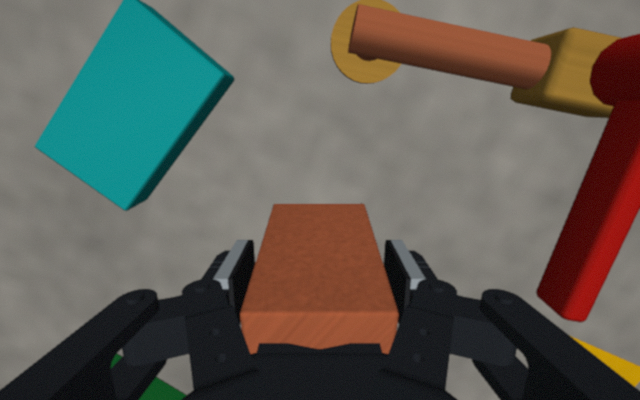

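>>> {"name": "drive_tool", "arguments": {"grip": [0.299,0.299,0.26,0.26,0.26,0.5,0.5,0.5], "dp": [[0.004,0,0],[0,0,0],[0,0,0],[0,0,0],[0,0,0],[0,0,0],[0,0,0],[0,0,0]], "roll": [0,0,0,0,0,0,0,0]}}

```text
time: 18.5
ee_pos: [0.4304, 0.2341, 0.0635]
tool_rot: [0.0, 0.573, 0.819, 0.0]
contact_force: [-0.6, -1.2, 4.8]
finger_gap: 0.692
finger_force: 63.3
```

```bash
python3 -c "
from h import *
tilt()
a=np.radians(85.1);sy=np.array([np.cos(a),np.sin(a)]);C=np.array([.6532,-.0795])
for y in(.17,0,-.17): print(y,C+sy*y)
t=cap('top')
for k in blobs(t,*TILE,100): print(rectz(t,k,.025))
"
```

```text
Bedge [0.43  0.236 0.005] mid [0.431 0.234 0.086] elev 88.4 (240, 206, 159, 141)
0.17 [0.66772088 0.0898787 ]
0 [ 0.6532 -0.0795]
-0.17 [ 0.63867912 -0.2488787 ]
(array([ 0.44194138, -0.36640224]), 0.09950524568557739, 0.05844712257385254, -79.33034992218018)
(array([ 0.47944155, -0.09117486]), 0.09894996881484985, 0.05804796144366264, -66.92037200927734)
```

>>> {"name": "drive_tool", "arguments": {"grip": [0.2,0.2,0.2,0.5,0.5,0.5,0.5], "dp": [[0,0,0],[0,0,0],[-0.011,0,0],[0,0,0],[0,0,0],[0,0,0],[0,0,-0.01]], "roll": [0,0,0,0,0,0,0]}}

```text
time: 19.48
ee_pos: [0.4338, 0.2232, 0.073]
tool_rot: [-0.0, 0.574, 0.819, -0.001]
contact_force: [-0.1, -0.2, -3.1]
finger_gap: 0.693
finger_force: 65.1
```

>>> {"name": "drive_tool", "arguments": {"grip": [0.5,0.5,0.5], "dp": [[0,0,-0.02],[0,0,-0.03],[0,0,0]], "roll": [0,0,0]}}

```text
time: 19.85
ee_pos: [0.4349, 0.2243, 0.1251]
tool_rot: [0.001, 0.574, 0.819, 0.002]
contact_force: [0.7, -0.8, -3.0]
finger_gap: 0.688
finger_force: 65.5
```

```bash
python3 -c "
from h import *
tilt();print(arm.observe()['ee_pos'],yaw())
plan((.6677,.0899,.125),175,8)
"
```

```text
Bedge [0.43 0.24 0.07] mid [0.429 0.241 0.158] elev 88.8 (237, 186, 165, 121)
[0.43457422 0.22375724 0.12400597] 109.9850252205421
dp [[-0.0257, 0.0217, -0.0001], [-0.0285, 0.0178, -0.0001], [-0.0307, 0.0136, -0.0001], [-0.0323, 0.0091, -0.0001], [-0.0333, 0.0045, -0.0001], [-0.0336, -0.0003, -0.0001], [-0.0332, -0.005, -0.0001], [-0.0322, -0.0097, -0.0001]] roll/row -8.13
```

>>> {"name": "drive_tool", "arguments": {"grip": [0.5,0.5,0.5,0.5,0.5,0.5,0.5,0.5], "dp": [[-0.026,0.022,0],[-0.029,0.018,0],[-0.031,0.014,0],[-0.032,0.009,0],[-0.033,0.004,0],[-0.034,0,0],[-0.033,-0.005,0],[-0.032,-0.01,0]], "roll": [-8.1,-8.1,-8.1,-8.1,-8.1,-8.1,-8.1,-8.3]}}

```text
time: 20.9
ee_pos: [0.6679, 0.0882, 0.1216]
tool_rot: [-0.001, 0.041, 0.999, -0.0]
contact_force: [0.7, 0.0, -1.8]
finger_gap: 0.696
finger_force: 65.4
```

>>> {"name": "drive_tool", "arguments": {"grip": [0.5,0.5], "dp": [[0,0,0],[0,0,0]], "roll": [0,0]}}

```text
time: 21.15
ee_pos: [0.6665, 0.0893, 0.1219]
tool_rot: [-0.001, 0.044, 0.999, 0.0]
contact_force: [-0.4, -0.2, -3.7]
finger_gap: 0.693
finger_force: 65.5
```

```bash
python3 -c "
from h import *
tilt('pl');print(arm.observe()['ee_pos'],yaw())
plan((.6677,.0899,.065),175,3)
"
```

```text
Bedge [0.649 0.091 0.156] mid [0.66  0.09  0.156] elev -0.6 (238, 245, 164, 61)
[0.66641822 0.08974486 0.12240527] 175.0429988938877
dp [[-0.0004, 0.0001, 0.0191], [-0.0004, 0.0001, 0.0191], [-0.0004, 0.0001, 0.0191]] roll/row 0.01
```

View pics/pl.png

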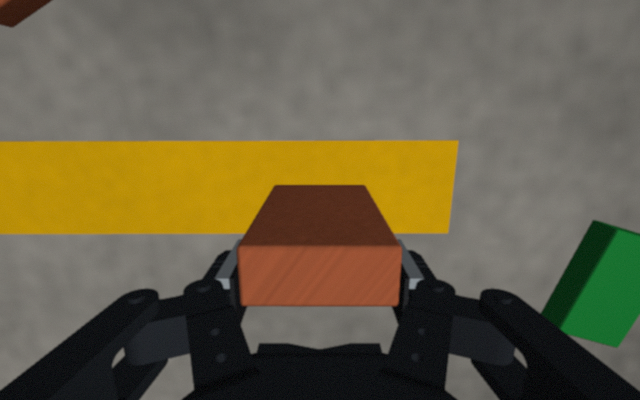

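>>> {"name": "drive_tool", "arguments": {"grip": [0.5,0.5,0.5,0.5,0.5], "dp": [[0,0,0.03],[0,0,0.02],[0,0,0.006],[0,0,0.002],[0,0,0]], "roll": [0,0,0,0,0]}}

```text
time: 21.82
ee_pos: [0.6679, 0.0893, 0.0659]
tool_rot: [0.0, 0.043, 0.999, 0.0]
contact_force: [0.2, 0.5, -1.9]
finger_gap: 0.693
finger_force: 65.5
```

>>> {"name": "drive_tool", "arguments": {"grip": [0.5], "dp": [[0,0,0.001]], "roll": [0]}}

```text
time: 21.95
ee_pos: [0.668, 0.0891, 0.065]
tool_rot: [0.001, 0.043, 0.999, 0.0]
contact_force: [-0.4, -0.6, -2.3]
finger_gap: 0.691
finger_force: 65.5
```

>>> {"name": "drive_tool", "arguments": {"grip": [0.5,0.5], "dp": [[0,0,0.001],[0,0,0.001]], "roll": [0,0]}}

```text
time: 22.2
ee_pos: [0.6682, 0.089, 0.0633]
tool_rot: [0.001, 0.044, 0.999, -0.0]
contact_force: [-1.9, -2.2, 13.1]
finger_gap: 0.694
finger_force: 67.2
```

>>> {"name": "drive_tool", "arguments": {"grip": [0.5], "dp": [[0,0,0.001]], "roll": [0]}}

```text
time: 22.32
ee_pos: [0.6684, 0.089, 0.0632]
tool_rot: [0.001, 0.044, 0.999, -0.0]
contact_force: [-3.3, -3.8, 19.7]
finger_gap: 0.692
finger_force: 68.0
```

>>> {"name": "drive_tool", "arguments": {"grip": [0.31,0.28,0.22,0.1,0,0,0,0], "dp": [[0,0,-0.002],[0,0,0],[0,0,0],[0,0,0],[0,0,0],[0,0,-0.03],[0,0,-0.05],[0,0,0]], "roll": [0,0,0,0,0,0,0,0]}}

```text
time: 23.32
ee_pos: [0.6694, 0.0902, 0.1471]
tool_rot: [0.003, 0.043, 0.999, 0.001]
contact_force: [-0.1, 1.3, 0.2]
finger_gap: 1.005
finger_force: 0.0
```

```bash
cat >> h.py <<'E'
def scene_tiles():
    for n in('top','scene'):
        c=cap(n)
        for k in blobs(c,(2,120,70),(13,225,255),80):
            if n=='scene' and cen(k)[0]<170: continue
            r=rectz(c,k,.025); r2=rectz(c,k,.1); print(n,np.round(cen(k),1),cv2.contourArea(k),'z.025',np.round(r[0],3),np.round(r[1:],3),'z.1',np.round(r2[0],3),np.round(r2[1:],3))
E
python3 -c "
from h import *
scene_tiles();print(arm.observe()['ee_pos'],yaw())
plan((.493,-.123,.12),113,8)
"
```

```text
top [ 57.2 123.2] 4288.5 z.025 [0.8   0.916] [ 0.294  0.194 11.364] z.1 [0.78  0.864] [ 0.278  0.183 11.364]
top [339.4 221.1] 403.5 z.025 [ 0.479 -0.091] [ 9.9000e-02  5.9000e-02 -6.6983e+01] z.1 [ 0.477 -0.086] [ 9.3000e-02  5.6000e-02 -6.6983e+01]
top [215.1 222.9] 128.5 z.025 [0.46  0.344] [0.092 0.021 9.28 ] z.1 [0.459 0.324] [0.087 0.019 9.28 ]
top [210.  182.5] 98.5 z.025 [0.605 0.368] [0.093 0.019 9.688] z.1 [0.596 0.347] [0.088 0.018 9.688]
scene [539.8 389.1] 1142.0 z.025 [0.675 0.874] [  0.207   0.078 -56.672] z.1 [0.703 0.844] [  0.195   0.074 -56.672]
scene [262.6 154.2] 283.5 z.025 [ 0.448 -0.362] [ 1.0400e-01  6.6000e-02 -7.9212e+01] z.1 [ 0.489 -0.317] [ 9.8000e-02  6.2000e-02 -7.9212e+01]
scene [325.4 244.8] 228.5 z.025 [0.651 0.08 ] [8.3000e-02 5.5000e-02 8.4117e+01] z.1 [0.68  0.098] [7.8000e-02 5.2000e-02 8.4117e+01]
scene [601.2  91.1] 153.5 z.025 [-0.706  0.72 ] [9.7000e-02 7.6000e-02 8.6921e+01] z.1 [-0.594  0.699] [9.1000e-02 7.2000e-02 8.6921e+01]
scene [622.8  60. ] 139.0 z.025 [-0.987  0.766] [9.6000e-02 6.9000e-02 8.5589e+01] z.1 [-0.858  0.742] [9.000e-02
[... 482 characters left out ...]
 0.766] [0.075 0.067 0.239]
scene [303.9 191.3] 89.5 z.025 [ 0.506 -0.119] [7.6000e-02 3.9000e-02 5.8725e+01] z.1 [ 0.544 -0.088] [7.1000e-02 3.6000e-02 5.8725e+01]
scene [579.6 112.6] 83.5 z.025 [-0.51   0.677] [ 7.6000e-02  3.8000e-02 -8.8885e+01] z.1 [-0.411  0.659] [ 7.1000e-02  3.6000e-02 -8.8885e+01]
scene [415.4 238.1] 83.0 z.025 [0.452 0.34 ] [0.088 0.019 9.431] z.1 [0.494 0.343] [0.083 0.018 9.431]
[0.66771072 0.08871383 0.14347247] 175.0148627441828
dp [[0.0195, -0.0283, 0.0029], [0.0155, -0.0306, 0.0029], [0.0112, -0.0324, 0.0029], [0.0067, -0.0336, 0.0029], [0.0021, -0.0342, 0.0029], [-0.0025, -0.0342, 0.0029], [-0.0071, -0.0336, 0.0029], [-0.0116, -0.0323, 0.0029]] roll/row 7.75
```

>>> {"name": "drive_tool", "arguments": {"grip": [0,0,0,0,0,0,0,0], "dp": [[0.019,-0.028,0],[0.016,-0.031,0],[0.011,-0.032,0.003],[0.007,-0.034,0.004],[0.002,-0.034,0.004],[-0.003,-0.034,0.004],[-0.007,-0.034,0.004],[-0.012,-0.032,0.004]], "roll": [7.8,7.8,7.8,7.8,7.8,7.7,7.7,7.6]}}

```text
time: 24.42
ee_pos: [0.4914, -0.1236, 0.1191]
tool_rot: [-0.001, 0.554, 0.833, -0.0]
contact_force: [-0.1, 0.6, -0.5]
finger_gap: 0.993
finger_force: 0.0
```

>>> {"name": "drive_tool", "arguments": {"grip": [0,0], "dp": [[0,0,0],[0,0,0]], "roll": [0,0]}}

```text
time: 24.68
ee_pos: [0.4932, -0.1222, 0.1198]
tool_rot: [-0.0, 0.551, 0.834, 0.0]
contact_force: [-0.9, 0.0, 0.1]
finger_gap: 1.0
finger_force: 0.0
```

```bash
cat >> h.py <<'E'
def flat():
    """nearest flat tile in the wrist view: where to grip (35 mm from centre, on the -x_t end)"""
    s=arm.observe();c=cap('wrist');y=yaw()
    for k in blobs(c,(3,120,100),(13,225,255),1500):
        r=rectz(c,k,.023); a=r[3]
        a=y+((a-y+90)%180-90); X=np.array([np.cos(np.radians(a)),np.sin(np.radians(a))])
        g=r[0]-.035*X; print('tile',r,'yaw',a,'grip',g); 
        if abs(r[1]-.1)<.006: plan((*g,.005),a,4)
    print(s['ee_pos'],y)
E
python3 -c "
from h import *
flat()"
```

```text
tile (array([ 0.47783992, -0.09095517]), 0.09951602667570114, 0.05976308137178421, -66.80087661743164) yaw 113.19912338256837 grip [ 0.49162739 -0.12312512]
dp [[-0.0001, -0.0006, 0.0287], [-0.0001, -0.0006, 0.0287], [-0.0001, -0.0006, 0.0287], [-0.0001, -0.0006, 0.0287]] roll/row -0.01
[ 0.4931827  -0.12221544  0.11978616] 113.14380671011538
```

>>> {"name": "drive_tool", "arguments": {"grip": [0,0,0,0,0], "dp": [[0,-0.002,0.04],[0,0,0.04],[0,0,0.022],[0,0,0.012],[0,0,0]], "roll": [0,0,0,0,0]}}

```text
time: 25.35
ee_pos: [0.4914, -0.1226, 0.0057]
tool_rot: [-0.0, 0.551, 0.835, -0.0]
contact_force: [0.8, 0.7, 1.1]
finger_gap: 1.0
finger_force: 0.0
```

>>> {"name": "drive_tool", "arguments": {"grip": [0.5,0.5,0.5,0.5,0.5,0.5], "dp": [[0,0,0],[0,0,0],[0,0,0],[0,0,0],[0,0,0],[0,0,0]], "roll": [0,0,0,0,0,0]}}

```text
time: 26.1
ee_pos: [0.4918, -0.1235, 0.0075]
tool_rot: [0.001, 0.552, 0.834, 0.0]
contact_force: [0.2, 1.3, 5.5]
finger_gap: 0.682
finger_force: 64.4
```

>>> {"name": "drive_tool", "arguments": {"grip": [0.5,0.5,0.5,0.32,0.305,0.299,0.299,0.299], "dp": [[0,0,-0.02],[0,0,-0.025],[0,0,-0.022],[0,0,0],[0,0,0],[0,0,0],[0,0,0],[0,0,0]], "roll": [0,0,0,0,0,0,0,0]}}

```text
time: 27.1
ee_pos: [0.491, -0.1234, 0.0729]
tool_rot: [-0.0, 0.552, 0.834, -0.0]
contact_force: [-0.4, -0.4, -1.3]
finger_gap: 0.703
finger_force: 4.0
```

```bash
python3 -c "
from h import *
tilt()"
```

```text
Bedge [ 0.471 -0.076  0.014] mid [ 0.485 -0.109  0.062] elev 53.0 (250, 128, 139, 172)
```

Swinging worked again. Next I tip it up by pushing.

>>> {"name": "drive_tool", "arguments": {"grip": [0.299,0.299,0.299,0.299,0.299,0.299,0.299,0.299], "dp": [[0,0,0.002],[0.006,0,0],[0.006,0,0],[0.006,0,0],[0.006,0,0],[0.006,0,0],[0.006,0,0],[0.006,0,0]], "roll": [0,0,0,0,0,0,0,0]}}

```text
time: 28.15
ee_pos: [0.4748, -0.0846, 0.0714]
tool_rot: [0.0, 0.552, 0.834, -0.0]
contact_force: [-0.5, -1.5, 2.3]
finger_gap: 0.7
finger_force: 5.0
```

>>> {"name": "drive_tool", "arguments": {"grip": [0.299,0.299,0.299,0.299,0.299], "dp": [[0,0,0.003],[0.006,0,0],[0.006,0,0],[0.006,0,0],[0,0,0]], "roll": [0,0,0,0,0]}}

```text
time: 28.78
ee_pos: [0.4675, -0.0675, 0.0682]
tool_rot: [-0.0, 0.551, 0.834, 0.0]
contact_force: [0.6, -1.0, -1.6]
finger_gap: 0.7
finger_force: 4.8
```

```bash
python3 -c "
from h import *
tilt()"
```

```text
Bedge [ 0.465 -0.061  0.008] mid [ 0.47  -0.073  0.08 ] elev 80.0 (243, 198, 153, 155)
```

>>> {"name": "drive_tool", "arguments": {"grip": [0.299,0.299,0.299,0.299,0.299,0.299,0.299], "dp": [[0,0,0.003],[0.006,0,0],[0.006,0,0],[0.006,0,0],[0.006,0,0],[0.003,0,0.002],[0,0,0]], "roll": [0,0,0,0,0,0,0]}}

```text
time: 29.7
ee_pos: [0.4569, -0.0426, 0.0635]
tool_rot: [0.0, 0.551, 0.834, 0.0]
contact_force: [-2.1, 1.4, 7.1]
finger_gap: 0.7
finger_force: 6.4
```

>>> {"name": "drive_tool", "arguments": {"grip": [0.26,0.26,0.26,0.2,0.2], "dp": [[0,0,0],[0,0,0],[0,0,0],[0,0,0],[0,0,0]], "roll": [0,0,0,0,0]}}

```text
time: 30.32
ee_pos: [0.4572, -0.0434, 0.0632]
tool_rot: [-0.0, 0.552, 0.834, -0.0]
contact_force: [0.4, 0.6, 0.2]
finger_gap: 0.797
finger_force: 0.0
```

```bash
python3 -c "
from h import *
tilt();print(arm.observe()['ee_pos'],yaw())"
```

```text
Bedge [ 0.456 -0.039  0.007] mid [ 0.454 -0.036  0.092] elev 87.8 (238, 203, 162, 126)
[ 0.45716852 -0.04340929  0.06322403] 113.02243850038857
```

>>> {"name": "drive_tool", "arguments": {"grip": [0.2,0.5,0.5,0.5,0.5,0.5,0.5,0.5], "dp": [[-0.007,0,0],[0,0,0],[0,0,0],[0,0,0],[0,0,-0.01],[0,0,-0.02],[0,0,-0.03],[0,0,0]], "roll": [0,0,0,0,0,0,0,0]}}

```text
time: 31.38
ee_pos: [0.4606, -0.0498, 0.1249]
tool_rot: [0.001, 0.552, 0.834, 0.001]
contact_force: [0.6, 0.7, -3.1]
finger_gap: 0.696
finger_force: 65.7
```

>>> {"name": "drive_tool", "arguments": {"grip": [0.5,0.5], "dp": [[0,0,0],[0,0,0]], "roll": [0,0]}}

```text
time: 31.62
ee_pos: [0.4594, -0.0498, 0.1225]
tool_rot: [-0.001, 0.552, 0.834, -0.0]
contact_force: [-0.5, 0.6, -2.5]
finger_gap: 0.694
finger_force: 65.7
```

```bash
python3 -c "
from h import *
tilt();print(arm.observe()['ee_pos'],yaw())
plan((.6532,-.0795,.123),175,8)"
```

```text
Bedge [ 0.455 -0.038  0.068] mid [ 0.453 -0.033  0.157] elev 86.8 (237, 191, 165, 114)
[ 0.45943256 -0.04971572  0.12253925] 113.0489559230896
dp [[-0.0129, 0.0208, -0.0001], [-0.0156, 0.0189, -0.0001], [-0.018, 0.0166, -0.0001], [-0.0201, 0.014, -0.0001], [-0.0218, 0.0112, -0.0001], [-0.0231, 0.0082, -0.0001], [-0.024, 0.005, -0.0001], [-0.0244, 0.0017, -0.0001]] roll/row -7.74
```

>>> {"name": "drive_tool", "arguments": {"grip": [0.5,0.5,0.5,0.5,0.5,0.5,0.5,0.5], "dp": [[-0.013,0.021,0],[-0.016,0.019,0],[-0.018,0.017,0],[-0.02,0.014,0],[-0.022,0.011,0],[-0.023,0.008,0],[-0.024,0.005,0],[-0.024,0.002,0]], "roll": [-7.8,-7.8,-7.8,-7.7,-7.7,-7.7,-7.7,-7.7]}}

```text
time: 32.67
ee_pos: [0.6542, -0.0796, 0.122]
tool_rot: [-0.001, 0.042, 0.999, 0.0]
contact_force: [0.4, -0.1, -3.0]
finger_gap: 0.694
finger_force: 65.5
```

>>> {"name": "drive_tool", "arguments": {"grip": [0.5,0.5,0.5,0.5,0.5,0.5,0.5], "dp": [[0,0,0],[0,0,0.03],[0,0,0.018],[0,0,0.006],[0,0,0.003],[0,0,0.001],[0,0,0]], "roll": [0,0,0,0,0,0,0]}}

```text
time: 33.55
ee_pos: [0.6542, -0.0795, 0.0659]
tool_rot: [0.0, 0.044, 0.999, -0.0]
contact_force: [-0.5, 0.1, -2.6]
finger_gap: 0.69
finger_force: 65.6
```

>>> {"name": "drive_tool", "arguments": {"grip": [0.5], "dp": [[0,0,0.001]], "roll": [0]}}

```text
time: 33.67
ee_pos: [0.6542, -0.0796, 0.0648]
tool_rot: [0.0, 0.044, 0.999, -0.0]
contact_force: [0.1, 0.3, -3.0]
finger_gap: 0.693
finger_force: 65.6
```

>>> {"name": "drive_tool", "arguments": {"grip": [0.5,0.5], "dp": [[0,0,0.001],[0,0,0.001]], "roll": [0,0]}}

```text
time: 33.92
ee_pos: [0.6544, -0.0796, 0.0635]
tool_rot: [0.001, 0.044, 0.999, -0.0]
contact_force: [-2.1, -2.2, 14.2]
finger_gap: 0.691
finger_force: 67.2
```

>>> {"name": "drive_tool", "arguments": {"grip": [0.31,0.28,0.22,0.1,0,0,0,0], "dp": [[0,0,0],[0,0,0],[0,0,0],[0,0,0],[0,0,0],[0,0,-0.03],[0,0,-0.05],[0,0,0]], "roll": [0,0,0,0,0,0,0,0]}}

```text
time: 34.92
ee_pos: [0.6559, -0.0788, 0.146]
tool_rot: [0.003, 0.044, 0.999, 0.0]
contact_force: [-0.5, 0.2, -0.2]
finger_gap: 0.999
finger_force: 0.0
```

```bash
python3 -c "
from h import *
scene_tiles();print(arm.observe()['ee_pos'],yaw())
a=np.radians(-79.3);X=-np.array([np.cos(a),np.sin(a)])
plan((*(np.array([.442,-.3665])-.035*X),.12),100.7,8)
" | grep -v 'scene \[6\|scene \[5\|scene \[4'
```

```text
top [ 57.3 123.1] 4310.0 z.025 [0.8   0.916] [ 0.294  0.194 11.347] z.1 [0.78  0.864] [ 0.278  0.183 11.347]
top [288.9 164.9] 148.0 z.025 [0.669 0.093] [6.6000e-02 3.6000e-02 8.4987e+01] z.1 [0.657 0.087] [6.2000e-02 3.4000e-02 8.4987e+01]
top [215.1 222.9] 127.5 z.025 [0.46  0.344] [0.092 0.021 9.624] z.1 [0.459 0.324] [0.087 0.019 9.624]
top [337.4 170.3] 97.0 z.025 [ 0.657 -0.082] [6.0000e-02 3.3000e-02 8.3181e+01] z.1 [ 0.645 -0.077] [5.6000e-02 3.1000e-02 8.3181e+01]
top [210.  182.7] 95.5 z.025 [0.605 0.368] [ 0.094  0.02  10.615] z.1 [0.596 0.347] [ 0.089  0.019 10.615]
top [408.8 237.1] 85.5 z.025 [ 0.428 -0.324] [6.6000e-02 3.0000e-02 3.8664e+01] z.1 [ 0.428 -0.306] [6.2000e-02 2.8000e-02 3.8664e+01]
scene [325.3 244.8] 229.5 z.025 [0.651 0.08 ] [8.3000e-02 5.5000e-02 8.5486e+01] z.1 [0.68  0.098] [7.8000e-02 5.2000e-02 8.5486e+01]
scene [288.2 219.3] 219.0 z.025 [ 0.638 -0.091] [ 0.105  0.052 46.196] z.1 [ 0.668 -0.063] [ 0.098  0.049 46.196]
[ 0.65394306 -0.07977299  0.14243301] 174.91521039862383
dp [[0.022, -0.0423, 0.0028], [0.0149, -0.0453, 0.0028], [0.0074, -0.0471, 0.0028], [-0.0003, -0.0477, 0.0028], [-0.0079, -0.047, 0.0028], [-0.0154, -0.0451, 0.0028], [-0.0225, -0.042, 0.0028], [-0.029, -0.0378, 0.0028]] roll/row 9.28
```

>>> {"name": "drive_tool", "arguments": {"grip": [0,0,0,0,0,0,0,0], "dp": [[0.022,-0.042,0],[0.015,-0.045,0],[0.007,-0.047,0],[0,-0.048,0],[-0.008,-0.047,0],[-0.015,-0.045,0],[-0.022,-0.042,0],[-0.028,-0.036,0]], "roll": [9.3,9.3,9.3,9.3,9.3,9.2,9.2,9.2]}}

```text
time: 36.02
ee_pos: [0.4475, -0.3991, 0.1409]
tool_rot: [-0.001, 0.639, 0.769, -0.0]
contact_force: [0.4, -0.1, 0.2]
finger_gap: 1.001
finger_force: 0.0
```

>>> {"name": "drive_tool", "arguments": {"grip": [0,0], "dp": [[0,0,0],[0,0,0]], "roll": [0,0]}}

```text
time: 36.28
ee_pos: [0.4492, -0.3973, 0.1414]
tool_rot: [-0.001, 0.637, 0.771, 0.0]
contact_force: [0.0, 0.5, 0.2]
finger_gap: 1.002
finger_force: 0.0
```

```bash
python3 -c "
from h import *
flat()"
```

```text
tile (array([ 0.440368  , -0.36653185]), 0.09971952438354492, 0.05965285748243332, -79.20913982391357) yaw 100.79086017608643 grip [ 0.44692086 -0.40091295]
dp [[-0.0009, -0.0009, 0.0342], [-0.0009, -0.0009, 0.0342], [-0.0009, -0.0009, 0.0342], [-0.0009, -0.0009, 0.0342]] roll/row 0.04
[ 0.44923344 -0.39729828  0.14138716] 100.96382556366041
```

>>> {"name": "drive_tool", "arguments": {"grip": [0,0,0,0,0], "dp": [[-0.003,-0.003,0.05],[0,0,0.05],[0,0,0.022],[0,0,0.014],[0,0,0]], "roll": [0,0,0,0,0]}}

```text
time: 36.95
ee_pos: [0.4475, -0.4004, 0.0057]
tool_rot: [-0.001, 0.637, 0.771, 0.0]
contact_force: [0.8, 0.5, 0.8]
finger_gap: 0.996
finger_force: 0.0
```

>>> {"name": "drive_tool", "arguments": {"grip": [0.5,0.5,0.5,0.5,0.5,0.5], "dp": [[0,0,0],[0,0,0],[0,0,0],[0,0,0],[0,0,0],[0,0,0]], "roll": [0,0,0,0,0,0]}}

```text
time: 37.7
ee_pos: [0.4476, -0.4018, 0.0078]
tool_rot: [0.001, 0.637, 0.771, -0.0]
contact_force: [-0.5, 1.0, 5.5]
finger_gap: 0.682
finger_force: 64.7
```

>>> {"name": "drive_tool", "arguments": {"grip": [0.5,0.5,0.5,0.32,0.305,0.299,0.299,0.299], "dp": [[0,0,-0.02],[0,0,-0.025],[0,0,-0.022],[0,0,0],[0,0,0],[0,0,0],[0,0,0],[0,0,0]], "roll": [0,0,0,0,0,0,0,0]}}

```text
time: 38.7
ee_pos: [0.4468, -0.4013, 0.0728]
tool_rot: [-0.001, 0.637, 0.771, -0.0]
contact_force: [-1.2, 1.6, -2.9]
finger_gap: 0.703
finger_force: 3.5
```

```bash
python3 -c "
from h import *
tilt()"
```

```text
Bedge [ 0.436 -0.345  0.017] mid [ 0.443 -0.382  0.058] elev 47.9 (251, 119, 136, 168)
```

>>> {"name": "drive_tool", "arguments": {"grip": [0.299,0.299,0.299,0.299,0.299,0.299,0.299,0.299], "dp": [[0,0,-0.002],[0,0,0],[0.006,0,0.002],[0.006,0,0],[0.006,0,0],[0.006,0,0],[0.006,0,0],[0.006,0,0]], "roll": [0,0,0,0,0,0,0,0]}}

```text
time: 39.75
ee_pos: [0.4407, -0.3662, 0.074]
tool_rot: [0.001, 0.637, 0.771, -0.0]
contact_force: [-1.0, -1.7, 4.2]
finger_gap: 0.699
finger_force: 4.3
```

>>> {"name": "drive_tool", "arguments": {"grip": [0.299,0.299,0.299,0.299,0.299,0.299,0.299], "dp": [[0,0,0.002],[0.006,0,0],[0.006,0,0],[0.006,0,0.002],[0.006,0,0],[0.006,0,0],[0,0,0]], "roll": [0,0,0,0,0,0,0]}}

```text
time: 40.62
ee_pos: [0.4343, -0.3359, 0.069]
tool_rot: [-0.001, 0.637, 0.771, -0.0]
contact_force: [-0.8, 0.6, -1.0]
finger_gap: 0.702
finger_force: 4.5
```

```bash
python3 -c "
from h import *
tilt()"
```

```text
Bedge [ 0.435 -0.338  0.004] mid [ 0.436 -0.344  0.082] elev 85.5 (244, 209, 151, 145)
```

>>> {"name": "drive_tool", "arguments": {"grip": [0.299,0.299,0.26,0.26,0.26,0.2,0.2], "dp": [[0.003,0,0.003],[0.002,0,0.003],[0,0,0],[0,0,0],[0,0,0],[0,0,0],[0,0,0]], "roll": [0,0,0,0,0,0,0]}}

```text
time: 41.55
ee_pos: [0.4337, -0.3318, 0.0632]
tool_rot: [0.0, 0.637, 0.771, 0.0]
contact_force: [0.1, -0.1, -0.7]
finger_gap: 0.8
finger_force: 0.0
```

```bash
python3 -c "
from h import *
tilt();print(arm.observe()['ee_pos'],yaw())"
```

```text
Bedge [ 0.435 -0.338  0.002] mid [ 0.435 -0.337  0.085] elev 89.3 (240, 216, 157, 139)
[ 0.43368331 -0.33183163  0.06326414] 100.82353477351491
```

>>> {"name": "drive_tool", "arguments": {"grip": [0.2,0.2,0.5,0.5,0.5,0.5,0.5,0.5], "dp": [[-0.018,0,0],[0,0,0],[0,0,0],[0,0,0],[0,0,0],[0,0,-0.02],[0,0,-0.04],[0,0,0]], "roll": [0,0,0,0,0,0,0,0]}}

```text
time: 42.6
ee_pos: [0.438, -0.3493, 0.1249]
tool_rot: [0.001, 0.637, 0.771, 0.0]
contact_force: [-0.2, 0.0, -4.5]
finger_gap: 0.693
finger_force: 66.5
```

>>> {"name": "drive_tool", "arguments": {"grip": [0.5,0.5], "dp": [[0,0,0],[0,0,0]], "roll": [0,0]}}

```text
time: 42.85
ee_pos: [0.4363, -0.3489, 0.122]
tool_rot: [-0.001, 0.637, 0.771, -0.0]
contact_force: [0.6, -0.2, -4.0]
finger_gap: 0.691
finger_force: 66.5
```

```bash
python3 -c "
from h import *
tilt();print(arm.observe()['ee_pos'],yaw())
plan((.6387,-.2489,.123),175,8)"
```

```text
Bedge [ 0.434 -0.335  0.063] mid [ 0.434 -0.334  0.151] elev 89.4 (237, 188, 164, 125)
[ 0.43644656 -0.34895775  0.1220566 ] 100.84312429141342
dp [[0.0075, 0.0272, -0.0001], [0.0031, 0.028, -0.0001], [-0.0015, 0.0282, -0.0001], [-0.006, 0.0276, -0.0001], [-0.0104, 0.0262, -0.0001], [-0.0145, 0.0242, -0.0001], [-0.0182, 0.0216, -0.0001], [-0.0214, 0.0184, -0.0001]] roll/row -9.27
```

>>> {"name": "drive_tool", "arguments": {"grip": [0.5,0.5,0.5,0.5,0.5,0.5,0.5,0.5], "dp": [[0.008,0.027,0],[0.003,0.028,0],[-0.002,0.028,0],[-0.006,0.028,0],[-0.01,0.026,0],[-0.014,0.024,0],[-0.018,0.022,0],[-0.021,0.018,0]], "roll": [-9.3,-9.3,-9.3,-9.3,-9.3,-9.2,-9.2,-9.2]}}

```text
time: 43.9
ee_pos: [0.6382, -0.2481, 0.1219]
tool_rot: [-0.001, 0.042, 0.999, 0.0]
contact_force: [0.2, -0.0, -3.8]
finger_gap: 0.693
finger_force: 66.2
```

>>> {"name": "drive_tool", "arguments": {"grip": [0.5,0.5,0.5,0.5,0.5,0.5,0.5], "dp": [[0,0,0],[0,0,0.03],[0,0,0.018],[0,0,0.006],[0,0,0.002],[0,0,0.001],[0,0,0]], "roll": [0,0,0,0,0,0,0]}}

```text
time: 44.78
ee_pos: [0.6382, -0.2487, 0.0669]
tool_rot: [0.0, 0.044, 0.999, -0.0]
contact_force: [-1.2, 0.2, -4.1]
finger_gap: 0.69
finger_force: 66.2
```

>>> {"name": "drive_tool", "arguments": {"grip": [0.5], "dp": [[0,0,0.001]], "roll": [0]}}

```text
time: 44.9
ee_pos: [0.6382, -0.2488, 0.0658]
tool_rot: [0.0, 0.044, 0.999, -0.0]
contact_force: [0.2, -0.8, -4.2]
finger_gap: 0.692
finger_force: 66.2
```

>>> {"name": "drive_tool", "arguments": {"grip": [0.5,0.5,0.5], "dp": [[0,0,0.001],[0,0,0.001],[0,0,0.001]], "roll": [0,0,0]}}

```text
time: 45.28
ee_pos: [0.6384, -0.2487, 0.0634]
tool_rot: [0.0, 0.044, 0.999, -0.0]
contact_force: [-4.2, -0.6, 12.5]
finger_gap: 0.693
finger_force: 67.9
```

>>> {"name": "drive_tool", "arguments": {"grip": [0.31,0.28,0.22,0.1,0,0,0,0], "dp": [[0,0,0],[0,0,0],[0,0,0],[0,0,0],[0,0,0],[0,0,-0.03],[0,0,-0.05],[0,0,-0.05]], "roll": [0,0,0,0,0,0,0,0]}}

```text
time: 46.28
ee_pos: [0.6378, -0.2485, 0.1934]
tool_rot: [-0.0, 0.044, 0.999, 0.0]
contact_force: [-0.4, -1.2, 0.0]
finger_gap: 1.0
finger_force: 0.0
```

>>> {"name": "drive_tool", "arguments": {"grip": [0,0,0,0,0], "dp": [[0.05,0,-0.02],[0.05,0,0],[0.04,0,0],[0,0,0],[0,0,0]], "roll": [0,0,0,0,0]}}

```text
time: 46.9
ee_pos: [0.4994, -0.2366, 0.2126]
tool_rot: [0.001, 0.044, 0.999, -0.0]
contact_force: [-0.3, -0.3, 0.6]
finger_gap: 1.003
finger_force: 0.0
```

```bash
python3 -c "
from h import *
s=cap('scene');t=cap('top')
cv2.imwrite('pics/all.png',np.hstack([cv2.resize(t['image'][130:260,190:470],None,fx=1.6,fy=1.6)[:208],cv2.resize(s['image'][140:300,210:430],(286,208))]))
print(arm.observe()['ee_pos'],yaw())
scene_tiles()
" | grep -v 'scene \[6\|scene \[5\|scene \[4'
```

```text
[ 0.49979249 -0.23616466  0.21236329] 174.93497003433654
top [ 57.3 123.1] 4303.0 z.025 [0.8   0.916] [ 0.294  0.193 11.46 ] z.1 [0.78  0.865] [ 0.278  0.183 11.46 ]
top [388.1 175.3] 166.5 z.025 [ 0.641 -0.256] [7.3000e-02 3.6000e-02 8.6143e+01] z.1 [ 0.63  -0.242] [6.9000e-02 3.4000e-02 8.6143e+01]
top [339. 169.] 153.0 z.025 [ 0.659 -0.082] [ 6.3000e-02  3.6000e-02 -8.9033e+01] z.1 [ 0.647 -0.078] [ 6.0000e-02  3.4000e-02 -8.9033e+01]
top [288.9 164.9] 147.0 z.025 [0.669 0.093] [6.6000e-02 3.6000e-02 8.4987e+01] z.1 [0.656 0.087] [6.2000e-02 3.4000e-02 8.4987e+01]
top [215.1 222.9] 126.5 z.025 [0.46  0.344] [0.092 0.021 9.28 ] z.1 [0.459 0.324] [0.087 0.02  9.28 ]
top [210.  182.7] 98.0 z.025 [0.604 0.368] [ 0.091  0.02  10.68 ] z.1 [0.595 0.347] [ 0.086  0.019 10.68 ]
scene [325.3 244.8] 229.5 z.025 [0.651 0.08 ] [8.3000e-02 5.5000e-02 8.5486e+01] z.1 [0.68  0.098] [7.8000e-02 5.2000e-02 8.5486e+01]
scene [288.  219.7] 212.0 z.025 [ 0.641 -0.091] [ 0.102  0.05  48.576] z.1 [ 0.67  -0.063] [9.6000e-02 4.7000e-02 4.8575e+01]
scene [254.5 194.7] 203.0 z.025 [ 0.622 -0.265] [1.1800e-01 4.7000e-02 5.5364e+01] z.1 [ 0.653 -0.226] [1.1100e-01 4.4000e-02 5.5364e+01]
```

View pics/all.png

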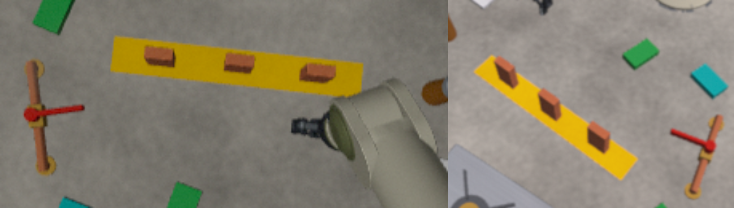

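>>> {"name": "drive_tool", "arguments": {"grip": [0,0,0,0,0,0], "dp": [[-0.016,0.048,-0.01],[-0.016,0.048,-0.01],[-0.016,0.048,-0.01],[-0.016,0.048,-0.01],[0,0,0],[0,0,0]], "roll": [0,0,0,0,0,0]}}

```text
time: 47.85
ee_pos: [0.5792, -0.0507, 0.2517]
tool_rot: [-0.0, 0.044, 0.999, -0.0]
contact_force: [-0.1, -1.3, -0.1]
finger_gap: 1.0
finger_force: 0.0
```

```bash
python3 -c "
from h import *
c=cap('wrist','fin')
h=cv2.cvtColor(c['image'],cv2.COLOR_BGR2HSV)
for lo in (100,130):
  for k in blobs(c,(3,110,lo),(13,225,255),200): 
    r=rectz(c,k,.1);print(lo,np.round(cen(k)),cv2.contourArea(k),np.round(r[0],3),np.round(r[1:],3))
plan((.5443,.2731,.155),100,8)
"
```

```text
100 [297. 253.] 1224.5 [ 0.651 -0.079] [5.8000e-02 2.4000e-02 8.5346e+01]
100 [470. 249.] 1212.0 [0.662 0.091] [5.8000e-02 2.4000e-02 8.4984e+01]
100 [170. 260.] 971.5 [ 0.652 -0.199] [ 5.7000e-02  3.8000e-02 -8.0554e+01]
130 [297. 254.] 1151.0 [ 0.652 -0.079] [5.8000e-02 2.3000e-02 8.5346e+01]
130 [470. 249.] 1099.5 [0.662 0.091] [5.700e-02 2.300e-02 8.609e+01]
130 [168. 261.] 828.5 [ 0.654 -0.203] [ 4.7000e-02  3.6000e-02 -8.4606e+01]
dp [[0.0079, 0.04, 0.0121], [0.0143, 0.0382, 0.0121], [0.0204, 0.0354, 0.0121], [0.0258, 0.0316, 0.0121], [0.0306, 0.027, 0.0121], [0.0346, 0.0216, 0.0121], [0.0377, 0.0157, 0.0121], [0.0397, 0.0094, 0.0121]] roll/row 9.36
```

View pics/fin.png

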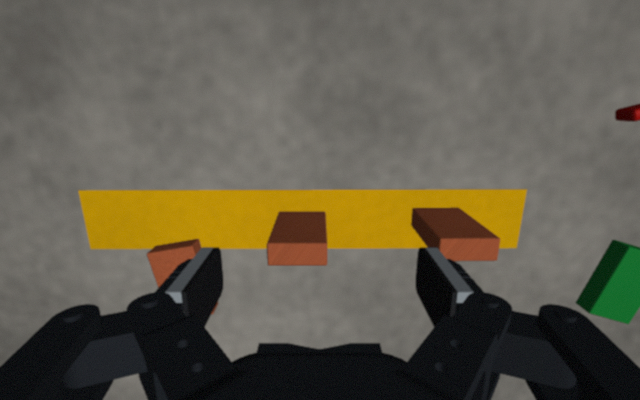

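```bash
python3 -c "
from h import *
c=cap('wrist');print(proj(c,(.6387,-.2489,.1)))
s=cap('scene');t=cap('top')
cv2.imwrite('pics/all2.png',np.hstack([cv2.resize(t['image'][130:260,240:470],(368,208)),cv2.resize(s['image'][140:300,210:430],(286,208))]))
scene_tiles()
" | grep -v 'scene \[6\|scene \[5\|scene \[4'
```

```text
(np.float64(126.27727423418742), np.float64(256.02373335120325))
top [ 57.2 123.2] 4304.0 z.025 [0.8   0.916] [ 0.295  0.194 11.347] z.1 [0.78  0.865] [ 0.278  0.183 11.347]
top [383.9 153.7] 444.5 z.025 [ 0.717 -0.24 ] [0.099 0.062 4.683] z.1 [ 0.702 -0.227] [0.094 0.059 4.683]
top [288.9 164.9] 148.0 z.025 [0.669 0.093] [6.6000e-02 3.6000e-02 8.4192e+01] z.1 [0.656 0.087] [6.3000e-02 3.4000e-02 8.4192e+01]
top [215. 223.] 123.5 z.025 [0.46  0.344] [ 0.092  0.02  10.624] z.1 [0.459 0.325] [ 0.087  0.019 10.624]
top [210.  182.6] 98.5 z.025 [0.605 0.368] [ 0.094  0.02  10.68 ] z.1 [0.596 0.347] [ 0.089  0.019 10.68 ]
scene [244. 217.] 363.5 z.025 [ 0.722 -0.237] [0.1   0.065 5.43 ] z.1 [ 0.747 -0.2  ] [0.094 0.061 5.43 ]
scene [325.4 244.8] 230.5 z.025 [0.651 0.08 ] [8.3000e-02 5.5000e-02 8.5486e+01] z.1 [0.68  0.098] [7.8000e-02 5.2000e-02 8.5486e+01]
scene [288.  219.7] 211.0 z.025 [ 0.641 -0.093] [9.5000e-02 5.4000e-02 8.3509e+01] z.1 [ 0.671 -0.064] [8.9000e-02 5.0000e-02 8.3509e+01]
```

View pics/all2.png

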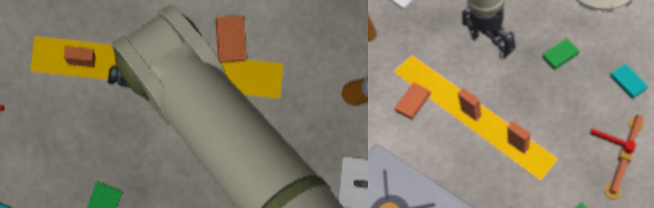

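```bash
python3 -c "
from h import *
plan((.754,-.236,.2),185,6)
"
```

```text
dp [[-0.0318, -0.0279, 0.0087], [-0.031, -0.0289, 0.0087], [-0.0301, -0.0298, 0.0087], [-0.0292, -0.0307, 0.0087], [-0.0283, -0.0315, 0.0087], [-0.0274, -0.0323, 0.0087]] roll/row -1.69
```

>>> {"name": "drive_tool", "arguments": {"grip": [0,0,0,0,0,0,0,0], "dp": [[-0.032,-0.028,0],[-0.031,-0.029,0],[-0.03,-0.03,0],[-0.029,-0.031,0.01],[-0.028,-0.031,0.02],[-0.028,-0.032,0.02],[0,0,0.05],[0,0,0]], "roll": [-1.7,-1.7,-1.7,-1.7,-1.7,-1.6,0,0]}}

```text
time: 49.15
ee_pos: [0.7522, -0.2356, 0.1476]
tool_rot: [-0.004, -0.043, 0.999, 0.001]
contact_force: [-0.3, 0.1, -0.0]
finger_gap: 1.002
finger_force: 0.0
```

>>> {"name": "drive_tool", "arguments": {"grip": [0], "dp": [[0,0,0]], "roll": [0]}}

```text
time: 49.28
ee_pos: [0.7551, -0.234, 0.154]
tool_rot: [0.001, -0.044, 0.999, 0.0]
contact_force: [0.2, 0.6, 0.6]
finger_gap: 1.001
finger_force: 0.0
```

```bash
python3 -c "
from h import *
flat()
"
```

```text
tile (array([ 0.71728647, -0.24085066]), 0.09934819489717484, 0.05936160311102867, 5.094195365905762) yaw 185.09419536590576 grip [ 0.75214822 -0.23774289]
dp [[0.0009, -0.0009, 0.0375], [0.0009, -0.0009, 0.0375], [0.0009, -0.0009, 0.0375], [0.0009, -0.0009, 0.0375]] roll/row -0.01
tile (array([ 0.63808012, -0.01887747]), 0.07457612454891205, 0.03290300443768501, 84.9220199584961) yaw 264.9220199584961 grip [0.64117802 0.01598516]
[ 0.75513774 -0.23398381  0.15399214] 185.04609028560782
```

>>> {"name": "drive_tool", "arguments": {"grip": [0,0,0,0,0,0], "dp": [[0.003,-0.004,0.05],[0,0,0.05],[0,0,0.03],[0,0,0.012],[0,0,0.004],[0,0,0]], "roll": [0,0,0,0,0,0]}}

```text
time: 50.08
ee_pos: [0.753, -0.2385, 0.0078]
tool_rot: [0.001, -0.044, 0.999, -0.0]
contact_force: [-0.1, -0.7, -0.5]
finger_gap: 1.001
finger_force: 0.0
```

>>> {"name": "drive_tool", "arguments": {"grip": [0.5,0.5,0.5,0.5,0.5,0.5], "dp": [[0,0,0],[0,0,0],[0,0,0],[0,0,0],[0,0,0],[0,0,0]], "roll": [0,0,0,0,0,0]}}

```text
time: 50.82
ee_pos: [0.7529, -0.2387, 0.008]
tool_rot: [0.001, -0.044, 0.999, -0.0]
contact_force: [-1.1, 0.8, 6.8]
finger_gap: 0.683
finger_force: 66.3
```

>>> {"name": "drive_tool", "arguments": {"grip": [0.5,0.5,0.5,0.32,0.305,0.299,0.299,0.299], "dp": [[0,0,-0.02],[0,0,-0.025],[0,0,-0.022],[0,0,0],[0,0,0],[0,0,0],[0,0,0],[0,0,0]], "roll": [0,0,0,0,0,0,0,0]}}

```text
time: 51.82
ee_pos: [0.7518, -0.2386, 0.0727]
tool_rot: [-0.0, -0.044, 0.999, 0.0]
contact_force: [0.2, -0.5, -3.2]
finger_gap: 0.703
finger_force: 3.5
```

```bash
python3 -c "
from h import *
tilt()"
```

```text
Bedge [ 0.695 -0.243  0.015] mid [ 0.735 -0.24   0.059] elev 48.1 (252, 120, 136, 179)
```

Same state as with the previous tile, so I repeat the same push.

>>> {"name": "drive_tool", "arguments": {"grip": [0.299,0.299,0.299,0.299,0.299,0.299,0.299,0.299], "dp": [[0,0,-0.002],[0,0,0],[0.006,0,0.002],[0.006,0,0],[0.006,0,0],[0.006,0,0],[0.006,0,0],[0.006,0,0]], "roll": [0,0,0,0,0,0,0,0]}}

```text
time: 52.88
ee_pos: [0.7173, -0.2417, 0.0751]
tool_rot: [0.002, -0.044, 0.999, -0.0]
contact_force: [1.5, 0.2, 5.4]
finger_gap: 0.702
finger_force: 4.4
```

>>> {"name": "drive_tool", "arguments": {"grip": [0.299,0.299,0.299,0.299,0.299,0.299,0.299], "dp": [[0,0,0.002],[0.006,0,0],[0.006,0,0],[0.006,0,0.002],[0.006,0,0],[0.006,0,0],[0,0,0]], "roll": [0,0,0,0,0,0,0]}}

```text
time: 53.75
ee_pos: [0.6853, -0.2447, 0.0687]
tool_rot: [-0.001, -0.044, 0.999, 0.0]
contact_force: [0.6, 0.8, -1.1]
finger_gap: 0.698
finger_force: 4.5
```

```bash
python3 -c "
from h import *
tilt()"
```

```text
Bedge [ 0.695 -0.243  0.098] mid [ 0.705 -0.243  0.098] elev 0.5 (246, 301, 149, 52)
```

>>> {"name": "drive_tool", "arguments": {"grip": [0.299,0.299,0.26,0.26,0.26,0.2,0.2], "dp": [[0.003,0,0.003],[0.002,0,0.003],[0,0,0],[0,0,0],[0,0,0],[0,0,0],[0,0,0]], "roll": [0,0,0,0,0,0,0]}}

```text
time: 54.68
ee_pos: [0.6814, -0.2449, 0.0632]
tool_rot: [-0.0, -0.044, 0.999, 0.0]
contact_force: [0.5, -0.0, 0.2]
finger_gap: 0.8
finger_force: 0.0
```

```bash
python3 -c "
from h import *
c=cap('wrist','w9');print(arm.observe()['ee_pos'],yaw())
for k in blobs(c,(3,110,110),(13,225,255),800): print(rectz(c,k,.1),cv2.boundingRect(k))"
```

```text
[ 0.68139127 -0.24491587  0.06321423] 185.02696052789386
(array([ 0.69799274, -0.24332613]), 0.058527588844299316, 0.01963491551578045, -85.01212215423584) (243, 311, 154, 44)
```

View pics/w9.png

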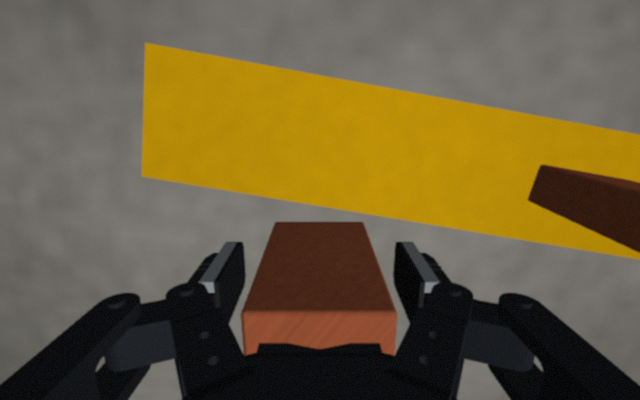

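>>> {"name": "drive_tool", "arguments": {"grip": [0.2,0.2,0.5,0.5,0.5,0.5,0.5,0.5], "dp": [[-0.019,0,0],[0,0,0],[0,0,0],[0,0,0],[0,0,0],[0,0,-0.02],[0,0,-0.02],[0,0,0]], "roll": [0,0,0,0,0,0,0,0]}}

```text
time: 55.72
ee_pos: [0.7015, -0.2432, 0.1061]
tool_rot: [0.002, -0.044, 0.999, -0.001]
contact_force: [0.2, 0.5, -3.4]
finger_gap: 0.691
finger_force: 65.9
```

>>> {"name": "drive_tool", "arguments": {"grip": [0.5,0.5], "dp": [[0,0,0],[0,0,0]], "roll": [0,0]}}

```text
time: 55.98
ee_pos: [0.6998, -0.2434, 0.1025]
tool_rot: [-0.001, -0.044, 0.999, 0.0]
contact_force: [0.3, 0.0, -3.8]
finger_gap: 0.694
finger_force: 65.9
```

```bash
python3 -c "
from h import *
c=cap('wrist');print(arm.observe()['ee_pos'],yaw())
for k in blobs(c,(3,110,110),(13,225,255),800): print(rectz(c,k,.138),cv2.boundingRect(k))
plan((.6387,-.2489,.102),175,4)"
```

```text
[ 0.69991075 -0.24331933  0.10252502] 185.02519481243053
(array([ 0.70077974, -0.24314037]), 0.05937662348151207, 0.02447570487856865, -84.98285865783691) (240, 266, 161, 58)
dp [[0.0154, -0.0, 0.0001], [0.0153, -0.0007, 0.0001], [0.0153, -0.0014, 0.0001], [0.0152, -0.0021, 0.0001]] roll/row 2.51
```

>>> {"name": "drive_tool", "arguments": {"grip": [0.5,0.5,0.5,0.5,0.5], "dp": [[0.015,0,0],[0.015,-0.001,0],[0.015,-0.001,0],[0.016,-0.002,0],[0,0,0]], "roll": [2.5,2.5,2.5,2.5,0]}}

```text
time: 56.65
ee_pos: [0.6382, -0.249, 0.1028]
tool_rot: [-0.001, 0.044, 0.999, -0.0]
contact_force: [1.1, 0.1, -4.0]
finger_gap: 0.693
finger_force: 65.8
```

>>> {"name": "drive_tool", "arguments": {"grip": [0.5,0.5,0.5,0.5,0.5], "dp": [[0,0,0.02],[0,0,0.012],[0,0,0.004],[0,0,0.002],[0,0,0]], "roll": [0,0,0,0,0]}}

```text
time: 57.28
ee_pos: [0.6396, -0.2484, 0.0653]
tool_rot: [0.0, 0.043, 0.999, 0.0]
contact_force: [-0.4, -0.8, -3.5]
finger_gap: 0.696
finger_force: 65.8
```

>>> {"name": "drive_tool", "arguments": {"grip": [0.5], "dp": [[0,0,0.001]], "roll": [0]}}

```text
time: 57.4
ee_pos: [0.6397, -0.2485, 0.0647]
tool_rot: [0.0, 0.043, 0.999, -0.0]
contact_force: [0.6, 0.6, -4.0]
finger_gap: 0.693
finger_force: 65.8
```

>>> {"name": "drive_tool", "arguments": {"grip": [0.5,0.5,0.31,0.28,0.22,0.1,0,0], "dp": [[0,0,0.001],[0,0,0.001],[0,0,0],[0,0,0],[0,0,0],[0,0,0],[0,0,0],[0,0,0]], "roll": [0,0,0,0,0,0,0,0]}}

```text
time: 58.4
ee_pos: [0.6394, -0.2485, 0.0622]
tool_rot: [-0.0, 0.043, 0.999, 0.0]
contact_force: [-0.0, -0.2, -0.2]
finger_gap: 1.002
finger_force: 0.0
```

>>> {"name": "drive_tool", "arguments": {"grip": [0,0,0,0,0,0,0,0], "dp": [[0,0,-0.03],[0,0,-0.05],[0,0,-0.05],[0.03,0.05,0],[0.03,0.05,0],[0.03,0.05,0],[0,0,0],[0,0,0]], "roll": [0,0,0,0,0,0,0,0]}}

```text
time: 59.4
ee_pos: [0.5631, -0.0918, 0.1924]
tool_rot: [0.0, 0.043, 0.999, -0.0]
contact_force: [0.1, 0.0, -0.0]
finger_gap: 1.0
finger_force: 0.0
```

```bash
cat >> h.py <<'E'
def stand():
    """standing tiles: top-end centroid in two views"""
    t=cap('top');s=cap('scene'); C=np.array([.6532,-.0795]);a=np.radians(-4.9)
    for c,n in((t,'top'),(s,'scene')):
        for k in blobs(c,(2,110,70),(13,225,255),80):
            r=rectz(c,k,.05)
            d=r[0]-C; x=d@[np.cos(a),np.sin(a)];y=d@[-np.sin(a),np.cos(a)]
            if abs(x)<.12 and abs(y)<.3: print(n,'strip x,y',round(x,3),round(y,3),'size',np.round(r[1:3],3),'area',cv2.contourArea(k))
E
python3 -c "
from h import *
stand();print(arm.observe()['ee_pos'],yaw())
plan((.5443,.2731,.155),100,8)"
```

```text
top strip x,y -0.003 0.171 size [0.065 0.035] area 148.0
top strip x,y 0.005 -0.185 size [0.048 0.035] area 88.0
scene strip x,y -0.007 0.166 size [0.081 0.054] area 230.5
scene strip x,y -0.002 -0.004 size [0.093 0.054] area 217.0
scene strip x,y -0.002 -0.175 size [0.118 0.046] area 202.0
[ 0.56320163 -0.09256663  0.19202933] 174.9188674652991
dp [[0.0064, 0.0453, 0.0046], [0.0137, 0.0437, 0.0046], [0.0206, 0.0409, 0.0046], [0.027, 0.037, 0.0046], [0.0326, 0.0321, 0.0046], [0.0374, 0.0263, 0.0046], [0.0412, 0.0199, 0.0046], [0.0439, 0.0129, 0.0046]] roll/row 9.36
```

>>> {"name": "drive_tool", "arguments": {"grip": [0,0,0,0,0,0,0,0], "dp": [[0.006,0.045,0],[0.014,0.044,0],[0.021,0.041,0],[0.027,0.037,0],[0.033,0.032,0],[0.037,0.026,0.01],[0.041,0.02,0.015],[0.044,0.013,0.015]], "roll": [9.4,9.4,9.4,9.4,9.4,9.3,9.3,9.3]}}

```text
time: 60.5
ee_pos: [0.5445, 0.2748, 0.1514]
tool_rot: [0.0, 0.645, 0.764, -0.0]
contact_force: [0.9, -0.1, -0.4]
finger_gap: 0.998
finger_force: 0.0
```

>>> {"name": "drive_tool", "arguments": {"grip": [0,0], "dp": [[0,0,0],[0,0,0]], "roll": [0,0]}}

```text
time: 60.75
ee_pos: [0.544, 0.2734, 0.1517]
tool_rot: [0.0, 0.642, 0.767, -0.001]
contact_force: [0.7, 0.2, 1.2]
finger_gap: 1.001
finger_force: 0.0
```

```bash
cat >> h.py <<'E'
def lever():
    c=cap('wrist'); h=cv2.cvtColor(c['image'],cv2.COLOR_BGR2HSV)
    m=cv2.inRange(h,np.array((0,180,90)),np.array((4,255,255)))|cv2.inRange(h,np.array((176,180,90)),np.array((180,255,255)))
    k=max(cv2.findContours(m,0,1)[0],key=cv2.contourArea)
    P=np.array([onz(c,*p[0],.082)[:2] for p in k]); A=np.array([.531,.352]); r=np.hypot(*(P-A).T)
    Q=P[(r>.03)&(r<.115)]; v,=[cv2.fitLine(Q.astype(np.float32),cv2.DIST_L2,0,.01,.01).ravel()]
    print('lever line',np.degrees(np.arctan2(v[1],v[0]))%180+180,'axis offs',(A-v[2:])@[-v[1],v[0]],'rmax',r.max())
E
python3 -c "
from h import *
lever();print(arm.observe()['ee_pos'],yaw());stand()
plan((.5443,.2731,.053),100,3)"
```

```text
lever line 279.41553 axis offs 0.0009755133036594071 rmax 0.10565312295457902
[0.54423239 0.27264875 0.15196825] 100.07621434797791
top strip x,y 0.004 -0.173 size [0.072 0.036] area 172.5
top strip x,y 0.001 -0.002 size [0.061 0.035] area 152.0
top strip x,y -0.003 0.171 size [0.065 0.035] area 147.0
scene strip x,y -0.007 0.166 size [0.081 0.054] area 228.5
scene strip x,y -0.002 -0.004 size [0.093 0.054] area 215.0
scene strip x,y -0.002 -0.175 size [0.118 0.046] area 202.0
dp [[0.0002, 0.0, 0.0331], [0.0002, 0.0, 0.0331], [0.0002, 0.0, 0.0331]] roll/row 0.0
```

>>> {"name": "drive_tool", "arguments": {"grip": [0,0,0,0.9,0.9,0.9,0.9,0.9], "dp": [[0,0,0.04],[0,0,0.04],[0,0,0.019],[0,0,0],[0,0,0],[0,0,0],[0,0,0],[0,0,0]], "roll": [0,0,0,0,0,0,0,0]}}

```text
time: 61.9
ee_pos: [0.5431, 0.2743, 0.0543]
tool_rot: [0.0, 0.642, 0.766, -0.0]
contact_force: [-4.0, -1.4, 8.0]
finger_gap: 0.128
finger_force: 58.5
```

>>> {"name": "drive_tool", "arguments": {"grip": [0.9,0.9,0.9,0.9,0.9,0.9,0.9], "dp": [[0.001,-0.0126,0],[0.001,-0.0126,0],[0.001,-0.0126,0],[0.001,-0.0126,0],[0.001,-0.0126,0],[0,0,0],[0,0,0]], "roll": [9,9,9,9,9,0,0]}}

```text
time: 62.78
ee_pos: [0.4832, 0.2878, 0.0542]
tool_rot: [0.0, 0.886, 0.464, 0.0]
contact_force: [-2.8, -0.9, 10.0]
finger_gap: 0.131
finger_force: 59.6
```

>>> {"name": "drive_tool", "arguments": {"grip": [0,0,0,0,0,0,0], "dp": [[0,0,0],[0,0,0],[0,0,0],[0,0,-0.03],[0,0,-0.04],[0,0,-0.03],[0,0,0]], "roll": [0,0,0,0,0,0,0]}}

```text
time: 63.65
ee_pos: [0.4843, 0.2881, 0.1553]
tool_rot: [-0.0, 0.887, 0.463, 0.002]
contact_force: [1.3, -0.2, -0.7]
finger_gap: 1.004
finger_force: 0.0
```

```bash
python3 -c "
from h import *
lever();print(arm.observe()['ee_pos'],yaw());stand()"
```

```text
lever line 235.401 axis offs -0.0031688948603955463 rmax 0.10648401376919212
[0.48372377 0.28756758 0.15395224] 55.10860889999776
top strip x,y 0.004 -0.173 size [0.072 0.036] area 172.0
top strip x,y 0.001 -0.002 size [0.061 0.035] area 152.0
top strip x,y -0.003 0.171 size [0.065 0.035] area 146.0
scene strip x,y -0.007 0.166 size [0.081 0.054] area 230.5
scene strip x,y -0.002 -0.004 size [0.093 0.054] area 216.0
scene strip x,y -0.002 -0.175 size [0.118 0.046] area 202.0
```

>>> {"name": "drive_tool", "arguments": {"grip": [0,0,0,0,0,0], "dp": [[0,0,-0.03],[0,0,-0.03],[0,0,0],[0,0,0],[0,0,0],[0,0,0]], "roll": [0,0,0,0,0,0]}}

```text
time: 64.55
ee_pos: [0.4829, 0.2874, 0.2123]
tool_rot: [0.0, 0.886, 0.463, -0.001]
contact_force: [1.0, 0.0, 0.3]
finger_gap: 0.995
finger_force: 0.0
```

```bash
python3 -c "
from h import *
lever();stand();print(arm.sign_off())"
```

```text
lever line 235.7597 axis offs -0.0037421774145424587 rmax 0.10677449902873375
top strip x,y 0.004 -0.173 size [0.073 0.036] area 172.5
top strip x,y 0.001 -0.002 size [0.061 0.035] area 152.0
top strip x,y -0.003 0.171 size [0.065 0.035] area 147.0
scene strip x,y -0.007 0.166 size [0.081 0.054] area 229.5
scene strip x,y -0.002 -0.004 size [0.093 0.054] area 215.0
scene strip x,y -0.002 -0.176 size [0.117 0.046] area 201.0
the job is handed in; nothing more can be done
None
```

I shut the gas valve, stood all three tiles upright and spaced on the strip (re-standing one that was knocked over), then opened the valve to about 44° and handed the job in at about 65 s; sign-off gave no verdict.

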